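# Ballast the satellite model and reset its timer

## Robot

A 6-joint arm with a two-finger parallel gripper is mounted at the origin on the work surface. World frame = base frame: x ahead of the robot, y to its left, z up, the work surface at z = 0. Lengths are in mm, angles in rad, forces in N, time in s.
With the tool pointing down it reaches from about 275 to 750 mm from the base axis. Payload 10.2 kg.
Tool frame: the origin (TCP) lies at the very end of the fingers, on their centre line; the grasp point (between the pads) lies 19 mm behind it (ctrl.tcp_to_grasp is the distance from the TCP to the grasp point, in mm); z points along the fingers, x is the direction in which the jaws open and shut, and the axes are right-handed (so a half turn about z gives the same grasp; the last joint's range is limited). The gripper opens to 85 mm and grips with 20 to 120 N. Pads are 22 mm wide; open, the fingers measure 114 mm over their backs; the gripper's body (76 mm by 85 mm) begins 54 mm behind the grasp point. The pads swing forward as they close: fully open they stand 13 mm farther back than shut.
Start: joints at [-1.401, 0.313, 1.498, -0, 1.331, -0.223], TCP at [200.946, -485.028, 200.094] pointing down, gripper open.
Joint ranges: [-2.94, 2.94], [-0.97, 2.17], [0.19, 2.56], [-1.23, 4.37], [0.02, 3.11], [-2.88, 2.88]. Speed limits (rad/s): [2.39, 2.39, 3.01, 3.14, 3.14, 3.14].

## Interface

Orientations are given as a unit quaternion [w, x, y, z].
In Python, from rig import monitor, vision, order, ctrl gives the robot as it stands. The module is installed in compiled form; this text tells all that it offers.
- The arm moves only by the shell command python3 -m pendant 'ROWS' [FORCE]. ROWS is JSON, a list that holds one entry, the list of rows, each a list of 5 numbers: the closure, from -1 (fully open) to 1 (shut), then the shift along the world's x, y, z in m, then the turn about the world's z in degrees. In form: [[[fingers, dx, dy, dz, spin], ...]]. A call has 1 to 20 rows; each row is the pose to reach, as a shift and turn from the pose commanded when the call began; what a row does not reach only later rows make up. A row lasts 1/10 s, in which the tool goes at most 50 mm and 8.59 degrees, less where a joint would pass 70% of its speed; a pose out of reach is approached as far as the arm can. A call with a gripper value outside its range is refused whole. The fingers move at their own pace and stop on an object; FORCE is the grip in N (left out, the last holds). Time passes only in rows, so rows that repeat a pose let the fingers close. It gives the time, the measured TCP pose, the force and the opening at its end, in the units of the state.
- monitor.sense(): the state, without advancing time (a new reading comes with each control period).
- vision.capture(name): name is "scene" or "top" or "wrist"; returns (picture, depth): 384x512x3 uint8, red, green, blue; 384x512 float32, mm along the optical axis (not along the pixel's ray), 0 where there is no reading.
- vision.camera_info(name): a dict with "fov_y" (degrees; the focal length in pixels is half the picture's height over the tangent of half this angle, whatever the lens; pixels are square), "cx", "cy" (the principal point, pixels), "R" (3x3) and "t" (3): a world point X has camera coordinates R X + t; the wrist camera has in their place "hand_eye" (4x4, takes a point from camera to tool coordinates, whose origin is the TCP and whose axes are the tool frame's). Camera axes: x right, y down, z forward; pixel columns grow to the right and rows downward; lengths in mm; the calibration is good to about 2 mm. A picture is of the moment at which its call begins: read the wrist's pose just before it. camera_info takes no time and is no camera call.
- order.finish_job(): hands the job in, once; it reports no verdict.
The state is a dict: "time_s": time; "joints": joint angles; "dq": joint speeds; "tau": joint torques, N m; "eef_pos": TCP position; "ee_rot": TCP orientation; "force": force on the tool from outside, world axes, zero at the start; "wrist_torque": the same for the moment, N m; "grip_width": opening from 0.0 (shut) to 1.0 (fully open).
Only numpy, scipy, OpenCV 4.12 (cv2) and the standard library are available. Lean on these libraries where they do the work, as an engineer would, in place of code of your own. Each camera call takes 0.05 s, during which the arm holds its last target.

## Task

The satellite model's ballast tins got mixed up: they all look alike, but some are filled and heavy and the others are empty and light, so lift each one, those already standing in the satellite too, to feel which it is, and stand the filled ones upright in the grey tray inside the satellite and the empty ones upright in the translucent divided box, one to a cell, setting each down rather than letting it drop. When every tin is put away, push the roller lever of the separation switch on the satellite's end towards the satellite until it clicks and you feel its stop, without forcing it, and let it spring back, so that the satellite's timer is reset. Leave the other things on the bench where they are.

Things in the scene. Friction and masses are not known exactly. Their poses are not given: they have to be found in the camera images.
- satellite: small satellite mass model, an open aluminium frame 226 mm (its x) by 366 mm (its y), lying flat on a low cradle and fixed to the bench, open at the top; its upper frame bars are 112 mm above the bench. Origin on the bench under its middle, z up. Its -y half holds the grey ballast tray, its +y half the circuit boards and a gold-foil-wrapped battery; the separation switch is in the middle of the outer face of its -y end plate
- tray (a point): centre of the floor of the grey ballast tray inside the satellite: 2 by 2 square cells, 72 mm wide inside, the four cell centres at x = +-37.5 mm and y = +-37.5 mm in this frame (axes as the satellite's), floor 45 mm above the bench, walls 3 mm thick and up to 16 mm high above the floor. Round the tray 28 mm are free to the frame bars at its x sides and 13 mm to the -y end plate
- box_floor (a point): centre of the floor of the milky translucent plastic divided box without a lid, standing on the bench (fixed): 2 by 2 square cells like the tray's, 72 mm wide inside, cell centres at x = +-37.5 mm and y = +-37.5 mm in this frame, floor 3 mm above the bench, walls 3 mm thick and up to 16 mm high above the floor
- switch_lever (a joint): angle of the separation switch's roller lever: 0 at rest, about 0.45 rad where the switch clicks over, 0.6 rad at its hard stop. It is hinged 56 mm above the bench beside the end plate and leans outwards and up; a spring returns it to 0. Pushing on the roller takes 1.5 N at the start and about 5 N at the stop
- roller (a point): centre of the white roller (12 mm across, 10 mm wide) at the tip of the switch lever, at rest 93 mm above the bench and 26 mm farther out than the hinge; it is pushed along the satellite's +y direction, towards the end plate, and moves about 26 mm to the stop (9 mm upwards meanwhile). The lever arm from hinge to roller is 45 mm long and 9 mm wide; the roller lies 43 mm outside the end plate at rest
- can1_center (a point): round aluminium ballast tin with a knurled screw lid on top, a squat cylinder 56 mm across and 40 mm tall, starting upright on the bench or in a cell of the tray; all tins look alike. Filled ones weigh 305 to 435 g, empty ones 75 to 110 g, which is which can only be told by lifting, and any of the eight may be absent. This point is its centre, 20 mm above its underside; z is its upward axis
- can2_center (a point): tin, as can1_center
- can3_center (a point): tin, as can1_center
- can4_center (a point): tin, as can1_center
- can5_center (a point): tin, as can1_center
- can6_center (a point): tin, as can1_center
- can7_center (a point): tin, as can1_center
- can8_center (a point): tin, as can1_center
- box: the milky translucent divided box, 153 by 153 mm and 19 mm high, origin under its middle, axes as box_floor
- caliper: steel caliper lying on the bench, 200 mm long, to be left alone
- antenna_board: round red circuit board, 84 mm across, with a 49 mm high black antenna stub, lying on the bench, to be left alone
- tape: roll of amber tape, 64 mm across and 19 mm high, lying flat, to be left alone
- tweezers: dark tweezers lying on the bench, 125 mm long, to be left alone
There are look-alikes about, which are no part of the job. Leave any green, turquoise or yellow look-alike of the part that bears can2_center alone.

How it is judged:
By the outcome, as a careful person would: the job done as asked, in the order asked, and still so for the second after the job is handed in, with the robot touching nothing.
Of can1, can2, can3, can4, can5, can6, can7, can8 only 5 to 8 are there at a start; the rules pass over those that are not, and their reading is None.
At some moment in a run one of can1, can2, can3, can4, can5, can6, can7, can8 may be knocked a few centimetres aside while the robot is not near it.
It also fails if it takes over 210 s, if anything falls off the work surface, if the arm or the gripper's body presses on something with over 40 N, if the wrist force passes 120 N, or if a joint passes its speed limit or range.

## Working session

There is one attempt and no reset: what is moved stays moved. The work goes in short steps, Python scripts to look and compute and a shell command to move; the robot and the scene stay as the last step left them, time stands still between calls to the robot, and variables do not carry over. Pictures are saved under pics/ and viewed, and the job is handed in when it is done.

```bash
mkdir -p pics; ls; cat > h.py <<'E'
import numpy as np, cv2
from rig import monitor, vision, order, ctrl
def cap(name,fn):
    s=monitor.sense(); im,d=vision.capture(name)
    cv2.imwrite('pics/'+fn+'.png',cv2.cvtColor(im,cv2.COLOR_RGB2BGR)); np.savez('pics/'+fn+'.npz',im=im,d=d,p=s['eef_pos'],q=s['ee_rot'])
    return s,im,d
E
python3 - <<'E'
from h import *
for n in ['scene','top','wrist']:
    s,im,d=cap(n,n+'0'); i=vision.camera_info(n); print(n,i)
print(s, ctrl.tcp_to_grasp)
E
```

```text
pics
scene {'fov_y': 42.707671298394345, 'cx': 254.31565864145117, 'cy': 197.3930775850292, 'R': array([[-0.67019302,  0.74208058, -0.01255896],
       [ 0.46896653,  0.41029962, -0.78212826],
       [-0.57524925, -0.53006664, -0.6229909 ]]), 't': array([ 444.30260461, -169.05782497, 1834.24306805])}
top {'fov_y': 45.39717354885816, 'cx': 257.2042973040865, 'cy': 184.2667896295043, 'R': array([[ 2.23038312e-02, -9.99750839e-01,  8.93920859e-04],
       [-9.96783168e-01, -2.23064544e-02, -7.69788163e-02],
       [ 7.69795764e-02,  8.25877258e-04, -9.97032328e-01]]), 't': array([ -86.60482784,  569.24946651, 1182.65170052])}
wrist {'fov_y': 70.67079369604296, 'cx': 256.61153970196636, 'cy': 196.70788772193384, 'hand_eye': array([[ 9.99999282e-01,  1.05817945e-03, -5.62545418e-04,
         6.75230626e-01],
       [-8.17082691e-04,  9.45407123e-01,  3.25890632e-01,
        -8.42441744e+01],
       [ 8.76685213e-04, -3.25889938e-01,  9.45407309e-01,
        -1.73451411e+02],
       [ 0.00000000e+00,  0.00000000e+00,  0.00000000e+00,
         1.00000000e+00]])}
{'time_s': 0.1, 'joints': array([-1.40141122e+00,  3.13387764e-01,  1.49833060e+00, -4.06896847e-05,
        1.33099795e+00, -2.23427808e-01]), 'dq': array([-0.00016854, -0.00156438, -0.0005297 ,  0.00039585,  0.0001549 ,
        0.00059375]), 'tau': array([ 2.44207207e-03, -4.12899435e+01, -2.60141033e+01, -1.84793257e-04,
        3.01574022e-03,  2.20915672e-05]), 'eef_pos': array([ 200.88453623, -484.77116582,  199.60702364]), 'ee_rot': array([-3.94270857e-04,  8.31503791e-01, -5.55518793e-01, -4.00738432e-04]), 'force': array([0.42206232, 0.18741852, 0.29570505]), 'wrist_torque': array([ 0.0063147 ,  0.04199204, -0.03932711]), 'grip_width': 0.9975295600493385} 18.700000000000003
```

View pics/top0.png

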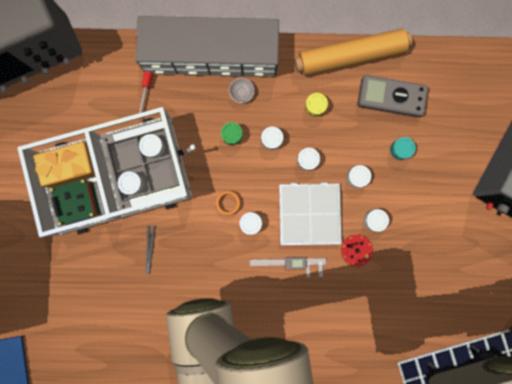

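View pics/scene0.png

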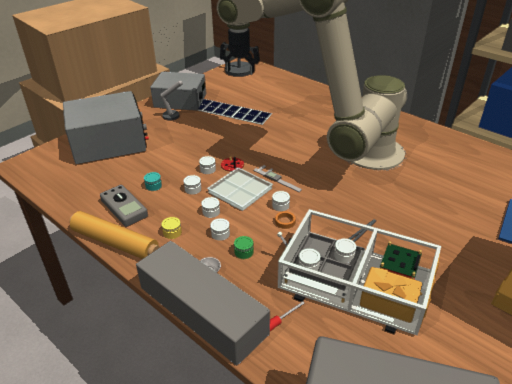

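View pics/wrist0.png

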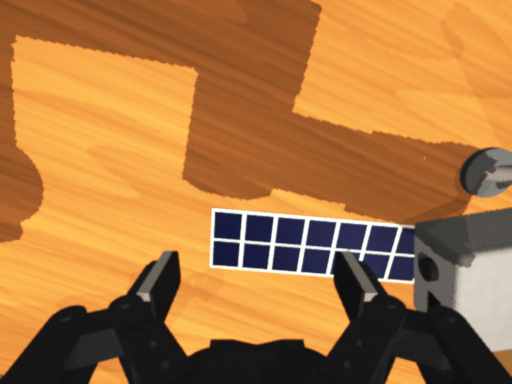

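```bash
cat >> h.py <<'E'
from scipy.spatial.transform import Rotation as Ro
def cam(name,p=None,q=None):
    i=vision.camera_info(name); f=192/np.tan(np.radians(i['fov_y']/2))
    if name=='wrist':
        H=i['hand_eye']; Rt=Ro.from_quat([q[1],q[2],q[3],q[0]]).as_matrix()
        Rc=Rt@H[:3,:3]; c=Rt@H[:3,3]+np.array(p)
    else:
        Rc=i['R'].T; c=-Rc@i['t']
    return f,i['cx'],i['cy'],Rc,c
def ray(C,u,v):
    f,cx,cy,Rc,c=C
    return c,Rc@np.array([(u-cx)/f,(v-cy)/f,1.])
def onz(C,u,v,z):
    c,d=ray(C,u,v); return c+d*(z-c[2])/d[2]
def proj(C,X):
    f,cx,cy,Rc,c=C; a=Rc.T@(np.array(X)-c); return cx+f*a[0]/a[2],cy+f*a[1]/a[2]
def cloud(C,d):
    f,cx,cy,Rc,c=C; v,u=np.indices(d.shape)
    P=np.stack([(u-cx)/f*d,(v-cy)/f*d,d],-1); return P@Rc.T+c
def inter(C1,p1,C2,p2):
    c1,d1=ray(C1,*p1);c2,d2=ray(C2,*p2)
    A=np.stack([d1,-d2],1); s=np.linalg.lstsq(A,c2-c1,rcond=None)[0]
    a=c1+s[0]*d1;b=c2+s[1]*d2; return (a+b)/2,np.linalg.norm(a-b)
E
python3 - <<'E'
from h import *
Z={n:np.load(f'pics/{n}0.npz') for n in['top','scene']}
T=cam('top');S=cam('scene')
def blobs(im,amin,amax):
    h=cv2.cvtColor(im,cv2.COLOR_RGB2HSV)
    m=((h[...,1]<40)&(h[...,2]>185)).astype(np.uint8)
    n,l,st,ce=cv2.connectedComponentsWithStats(m)
    return [(ce[i],st[i]) for i in range(1,n) if amin<st[i,4]<amax and st[i,2]<40]
P=cloud(T,Z['top']['d'])
for c,s in blobs(Z['top']['im'],150,900):
    u,v=c.round().astype(int); z=np.median(P[v-4:v+5,u-4:u+5,2])
    print('top',c.round(1),s,'depth z',z.round(1),onz(T,*c,z)[:2].round(1))
P2=cloud(S,Z['scene']['d'])
for c,s in blobs(Z['scene']['im'],80,900):
    u,v=c.round().astype(int); print('scene',c.round(1),s,P2[v,u].round(0))
im=cv2.cvtColor(Z['top']['im'],cv2.COLOR_RGB2BGR)
a=cv2.resize(im[75:275,10:430],None,fx=1.9,fy=1.9,interpolation=cv2.INTER_CUBIC); cv2.imwrite('pics/c1.png',a)
im=cv2.cvtColor(Z['scene']['im'],cv2.COLOR_RGB2BGR)
cv2.imwrite('pics/c2.png',cv2.resize(im[140:340,130:450],None,fx=2.5,fy=2.5,interpolation=cv2.INTER_CUBIC))
E
```

```text
top [271.6 137. ] [261 127  22  21 365] depth z 39.3 [ 694.2 -108.6]
top [149.9 144.9] [139 134  23  22 384] depth z 83.8 [659.1 197. ]
top [308.4 158. ] [298 148  22  21 365] depth z 39.0 [ 641.1 -205.4]
top [359.5 175.7] [349 165  22  22 371] depth z 38.8 [ 597.9 -338.4]
top [128.6 182.5] [118 172  22  22 394] depth z 84.8 [563.5 246. ]
top [377.2 220. ] [367 209  22  23 379] depth z 39.2 [ 484.5 -384.6]
top [250.2 222.9] [240 212  22  23 382] depth z 39.5 [469.6 -58.1]
top [266.9 262. ] [251 260  33   5 164] depth z 4.3 [ 368.1 -103.9]
scene [206.8 160.3] [200 156  15   9 104] [ 482. -388.   39.]
scene [191.5 179.9] [184 175  16  10 125] [ 599. -338.   40.]
scene [280.7 196.1] [273 191  17  11 145] [466. -62.  36.]
scene [209.9 202.4] [202 197  17  11 150] [ 638. -211.   37.]
scene [219.5 224.4] [211 219  18  12 179] [ 694. -114.   38.]
scene [345.4 245.3] [336 239  20  14 228] [563. 242.  84.]
scene [309.4 255.7] [299 249  21  15 249] [660. 194.  83.]
```

View pics/c1.png

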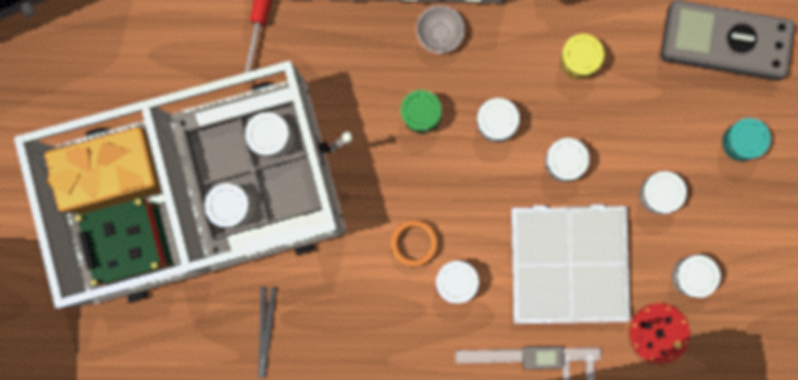

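View pics/c2.png

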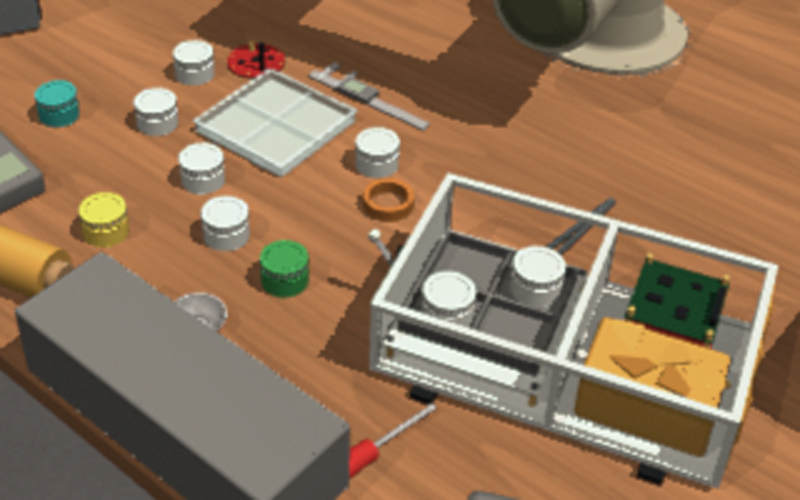

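```bash
python3 - <<'E'
from h import *
Z=np.load('pics/top0.npz');T=cam('top');im=Z['im'];P=cloud(T,Z['d']);S=cam('scene');ZS=np.load('pics/scene0.npz')
h=cv2.cvtColor(im,cv2.COLOR_RGB2HSV)
def rect(m,z):
    c=max(cv2.findContours(m.astype(np.uint8),0,1)[0],key=cv2.contourArea)
    pts=np.array([onz(T,*p[0],z)[:2] for p in c],np.float32)
    r=cv2.minAreaRect(pts); print(r, cv2.boxPoints(r).round(1).tolist(), 'area px',cv2.contourArea(c))
u=np.indices(im.shape[:2])[1]
top=(abs(P[...,2]-110)<8)&(u<230)&(P[...,0]<760); rect(top,112); print('sat bar z',np.median(P[top][:,2]))
bx=(h[...,1]<60)&(h[...,2]>150)&(P[...,2]<28)&(P[...,2]>-5)
n,l,st,ce=cv2.connectedComponentsWithStats(bx.astype(np.uint8))
for i in range(1,n):
    if st[i,4]>1500: print(st[i]); rect(l==i,19); m=l==i; print('z',np.percentile(P[m][:,2],[2,10,50,90,98]))
# roller
m=(P[...,2]>70)&(u>185)&(u<215)&(im.min(2)>150); m[:130]=0;m[175:]=0
v,uu=np.nonzero(m); print('roller',uu.mean(),v.mean(),len(v),P[m].mean(0))
PS=cloud(S,ZS['d']); 
for (uu,vv) in [(279,235),(280,235),(281,236)]: print(uu,vv,ZS['im'][vv,uu],PS[vv,uu].round())
i2=ZS['im']; m=i2.min(2)>170; m[:225]=0;m[246:]=0;m[:,:270]=0;m[:,288:]=0
v,uu=np.nonzero(m); print(uu.mean(),v.mean(),len(v))
tins=[((271.6,137),(219.5,224.4)),((149.9,144.9),(309.4,255.7)),((308.4,158),(209.9,202.4)),((359.5,175.7),(191.5,179.9)),((128.6,182.5),(345.4,245.3)),((377.2,220),(206.8,160.3)),((250.2,222.9),(280.7,196.1))]
for a,b in tins: X,e=inter(T,a,S,b); print('tin top two-view',X.round(1),e.round(1))
E
```

```text
((587.4865112304688, 304.5483703613281), (226.94227600097656, 367.58245849609375), 17.038188934326172) [[425.1000061035156, 447.0], [532.7999877929688, 95.5999984741211], [749.7999877929688, 162.10000610351562], [642.0999755859375, 513.5]] area px 13790.0
sat bar z 112.36805404191693
[ 279  182   63   63 3723]
((498.4512939453125, -212.94540405273438), (162.60401916503906, 159.72412109375), 2.2202417850494385) [[414.1000061035156, -136.3000030517578], [420.29998779296875, -295.8999938964844], [582.7999877929688, -289.6000061035156], [576.5999755859375, -130.0]] area px 3612.5
z [-1.35809739  0.66476507  4.33309742 18.5188284  21.88209465]
roller 191.78947368421052 147.05263157894737 19 [654.08273937  90.11672473  96.47747167]
279 235 [131 129 119] [658.  89.  93.]
280 235 [128 127 114] [659.  93.  96.]
281 236 [139 129 120] [653.  92.  88.]
279.57142857142856 232.85714285714286 7
tin top two-view [ 694.8 -109.4   39.7] 2.1
tin top two-view [659.6 195.9  85.1] 2.0
tin top two-view [ 641.7 -206.    40.2] 2.0
tin top two-view [ 598.7 -339.3   39.5] 2.5
tin top two-view [564.  245.   85.2] 2.0
tin top two-view [ 485.  -384.9   40. ] 1.8
tin top two-view [470.2 -58.7  40.3] 1.5
```

```bash
python3 -m pendant '[[[-0.6,0.05,0.015,0,7.5],[-0.6,0.1,0.03,0,15],[-0.6,0.15,0.045,0,22.5],[-0.6,0.2,0.06,0,22.5],[-0.6,0.25,0.08,0,22.5],[-0.6,0.284,0.1,0,22.5],[-0.6,0.284,0.1,0,22.5],[-0.6,0.284,0.1,0,22.5],[-0.6,0.284,0.1,0,22.5]]]' 50
python3 - <<'E'
from h import *
s,im,d=cap('wrist','w1'); print(s['eef_pos'],s['ee_rot'],s['force'],s['grip_width'],s['time_s'])
E
```

```text
time_s: 1.05
eef_pos: [484.0, -385.6, 199.9]
ee_rot: [0.0, 0.924, -0.383, -0.0]
force: [0.1, -0.5, 0.4]
grip_width: 0.803
[ 484.02111682 -385.61556744  199.91150288] [ 3.38191094e-05  9.23708779e-01 -3.83095275e-01 -3.18485380e-04] [ 0.10201383 -0.54568234  0.44562221] 0.8033241129663531 1.05
```

View pics/w1.png

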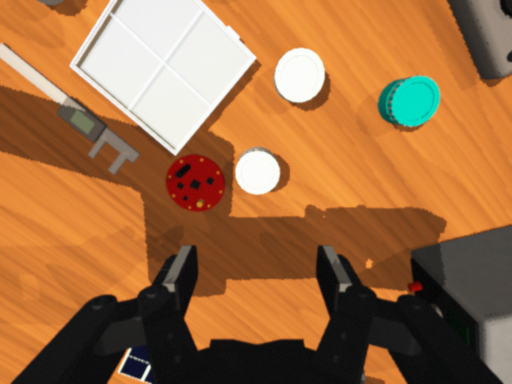

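```bash
python3 - <<'E'
from h import *
Z=np.load('pics/w1.npz');W=cam('wrist',Z['p'],Z['q']);im=Z['im'];P=cloud(W,Z['d'])
h=cv2.cvtColor(im,cv2.COLOR_RGB2HSV);m=((h[...,1]<45)&(h[...,2]>180)).astype(np.uint8)
n,l,st,ce=cv2.connectedComponentsWithStats(m)
for i in range(1,n):
    if st[i,4]>600:
        c=ce[i];z=np.median(P[l==i][:,2]);print(c.round(1),st[i],z.round(1),onz(W,*c,z).round(1))
for p in [(163,65),(175,153),(71,66),(255,59)]: print(p,onz(W,*p,19).round(1),P[p[1],p[0]].round(1))
cv2.imwrite('pics/c3.png',cv2.resize(cv2.cvtColor(im[0:230,60:350],cv2.COLOR_RGB2BGR),None,fx=2.6,fy=2.6,interpolation=cv2.INTER_CUBIC))
E
```

```text
[164.2  64.2] [   70     0   186   155 17088] 3.0 [ 495.2 -213.2    3. ]
[31.6 74.3] [  0  45  67  59 854] 3.8 [ 369.2 -103.3    3.8]
[299.1  74.9] [ 274   48   51   54 2105] 38.6 [ 599.3 -339.    38.6]
[257.1 171.8] [ 236  149   44   45 1514] 38.5 [ 486.2 -384.9   38.5]
(163, 65) [ 495.7 -217.6   19. ] [ 495.  -216.    13.9]
(175, 153) [ 424.5 -294.3   19. ] [ 424.4 -294.3   18.7]
(71, 66) [ 417.6 -141.    19. ] [ 417.8 -141.4   19.8]
(255, 59) [ 577.3 -290.2   19. ] [ 5.791e+02 -2.883e+02  2.000e-01]
```

View pics/c3.png

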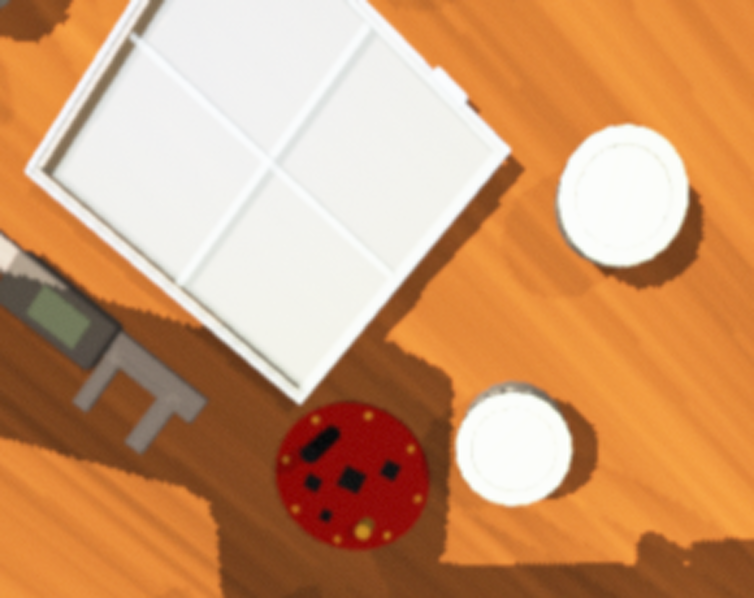

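```bash
python3 -m pendant '[[[-0.6,0,0,-0.05,0],[-0.6,0,0,-0.1,0],[-0.6,0,0,-0.15,0],[-0.6,0,0,-0.175,0],[-0.6,0,0,-0.186,0],[-0.6,0,0,-0.186,0],[1,0,0,-0.186,0],[1,0,0,-0.186,0],[1,0,0,-0.186,0],[1,0,0,-0.186,0],[1,0,0,-0.186,0],[1,0,0,-0.186,0]]]' 40
python3 - <<'E'
from h import *
s,im,d=cap('wrist','w2'); print(s['eef_pos'],s['force'],s['grip_width'],s['time_s'])
E
```

```text
time_s: 2.3
eef_pos: [485.0, -385.0, 14.2]
ee_rot: [0.0, 0.924, -0.383, 0.0]
force: [0.1, 0.6, -0.8]
grip_width: 0.001
[ 485.00857571 -385.04148427   14.24412894] [ 0.08593824  0.59564759 -0.82453782] 0.0014824548058126022 2.3
```

View pics/w2.png

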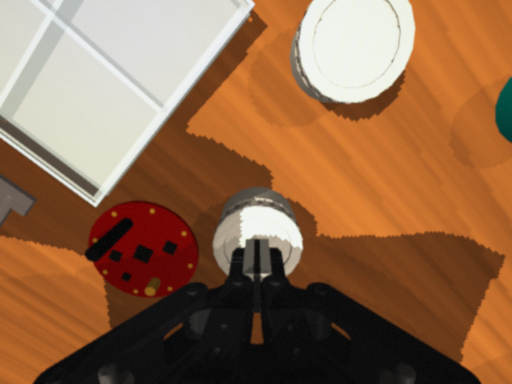

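```bash
python3 - <<'E'
from h import *
Z=np.load('pics/w2.npz');W=cam('wrist',Z['p'],Z['q']);P=cloud(W,Z['d'])
print('TCP px',proj(W,Z['p']))
for p in [(225,235),(258,215),(290,235),(258,200),(258,250),(270,265),(235,262)]: print(p,P[p[1],p[0]].round(1),Z['im'][p[1],p[0]])
s,im,d=cap('top','t2');s,im,d=cap('scene','s2')
cv2.imwrite('pics/c4.png',cv2.resize(cv2.cvtColor(im[120:270,120:320],cv2.COLOR_RGB2BGR),None,fx=3.5,fy=3.5,interpolation=cv2.INTER_CUBIC))
E
```

```text
TCP px (np.float64(255.7903781778289), np.float64(229.1629892360446))
(225, 235) [ 477.4 -366.1   38.9] [176 163 144]
(258, 215) [ 501.2 -370.8   39.5] [242 245 238]
(290, 235) [ 505.6 -394.    39.3] [240 244 241]
(258, 200) [ 505.8 -366.3   31.2] [157 144 126]
(258, 250) [ 493.8 -378.1   62.3] [15 12 12]
(270, 265) [ 497.4 -382.5   75.3] [70 67 60]
(235, 262) [ 482.3 -372.8   66.7] [26 26 26]
```

View pics/c4.png

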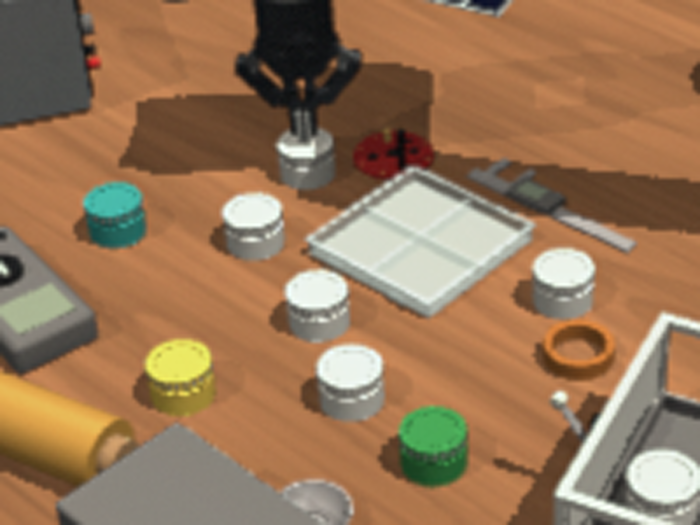

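```bash
python3 - <<'E'
from h import *
Z=np.load('pics/w2.npz');W=cam('wrist',Z['p'],Z['q']);P=cloud(W,Z['d'])
m=(abs(P[...,2]-39.5)<2);m[:170]=0;m[300:]=0;m[:,:200]=0;m[:,320:]=0
Q=P[m][:,:2]; c,r=cv2.minEnclosingCircle(Q.astype(np.float32)); print(len(Q),c,r)
cv2.imwrite('pics/c5.png',cv2.resize(cv2.cvtColor(Z['im'][170:320,170:350],cv2.COLOR_RGB2BGR),None,fx=4,fy=4,interpolation=cv2.INTER_CUBIC))
E
```

```text
3356 (485.6702880859375, -385.74969482421875) 28.274826049804688
```

View pics/c5.png

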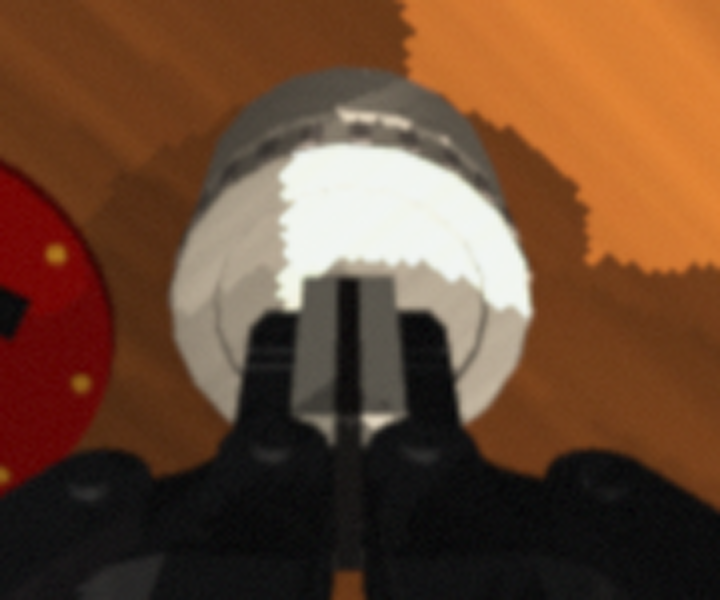

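```bash
python3 - <<'E'
from h import *
for n in ['wrist0','w1','w2']:
    Z=np.load(f'pics/{n}.npz');d=Z['d']; H=vision.camera_info('wrist')['hand_eye']; f,cx,cy,_,_=cam('wrist',Z['p'],Z['q'])
    v,u=np.indices(d.shape);P=np.stack([(u-cx)/f*d,(v-cy)/f*d,d],-1)@H[:3,:3].T+H[:3,3]
    m=(v>235)&(d>0)&(abs(P[...,1])<40)&(P[...,2]<20)&(P[...,2]>-80)&(abs(P[...,0])<80)
    if n=='w2': m&=(Z['im'].max(2)<140)
    Q=P[m]; print(n,len(Q),np.percentile(Q[:,2],[50,90,98,99.8]).round(1)); i=Q[:,2].argsort()[-5:]; print(Q[i].round(1))
E
```

```text
wrist0 3817 [-65.4 -50.6 -46.2 -44.1]
[[ 43.4  -0.6 -43.8]
 [-42.5  -4.3 -43.8]
 [ 43.4  -1.1 -43.6]
 [-42.5  -6.  -43.5]
 [ 43.5  -1.5 -43.1]]
w1 3751 [-63.1 -46.4 -41.1 -38.3]
[[-33.8   3.7 -38.2]
 [-33.7   1.8 -38. ]
 [-33.7   0.6 -38. ]
 [-33.7  -6.6 -37.9]
 [ 34.8   0.7 -37.7]]
w2 7228 [ 8.4 15.  15.6 16.2]
[[ 59.9  19.9  16.3]
 [-35.8  28.1  16.4]
 [ 40.5  36.3  16.4]
 [ 79.5  18.1  16.5]
 [-32.9  34.6  16.6]]
```

The depth readings put the fingertips about 30 mm above the reported TCP, so they closed just over the lid. I'll lower by that amount and watch the force.

```bash
python3 -m pendant '[[[-0.6,0,0,0,0],[-0.6,0,0,0,0],[-0.6,0,0,0,0],[-0.6,0,0,0,0],[-0.6,0,0,-0.01,0],[-0.6,0,0,-0.02,0],[-0.6,0,0,-0.031,0],[-0.6,0,0,-0.031,0]]]' 40
python3 - <<'E'
from h import *
s,im,d=cap('wrist','w3'); print(s['eef_pos'],s['force'],s['grip_width'],s['time_s'])
E
```

```text
time_s: 3.25
eef_pos: [484.1, -384.0, -19.2]
ee_rot: [-0.001, 0.924, -0.383, -0.002]
force: [0.1, 0.1, -0.3]
grip_width: 0.799
[ 484.07636695 -384.04933183  -19.22965879] [ 0.07586651  0.07096737 -0.27239492] 0.7987750263107426 3.25
```

View pics/w3.png

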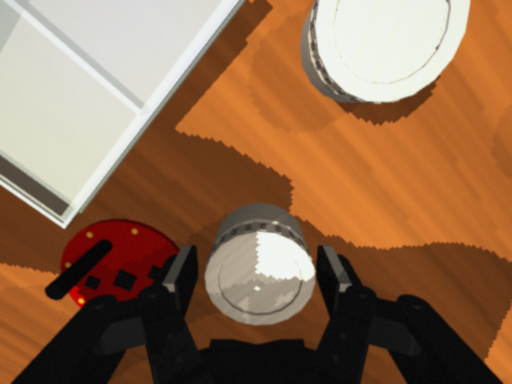

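```bash
python3 -m pendant '[[[1,0,0,0,0],[1,0,0,0,0],[1,0,0,0,0],[1,0,0,0,0],[1,0,0,0,0]]]' 40
python3 -m pendant '[[[1,0,0,0.02,0],[1,0,0,0.05,0],[1,0,0,0.06,0],[1,0,0,0.06,0],[1,0,0,0.06,0],[1,0,0,0.06,0]]]'
python3 - <<'E'
from h import *
s,im,d=cap('wrist','w4'); print(s['eef_pos'],s['force'],s['grip_width'],s['time_s'])
E
```

```text
time_s: 3.8
eef_pos: [485.1, -385.2, -16.5]
ee_rot: [0.0, 0.924, -0.383, 0.0]
force: [0.7, -0.3, 3.1]
grip_width: 0.645
time_s: 4.4
eef_pos: [484.4, -384.4, 41.5]
ee_rot: [-0.001, 0.924, -0.383, -0.001]
force: [-0.7, 0.1, -0.7]
grip_width: 0.64
[ 484.40546681 -384.39629555   41.49928089] [-0.69992628  0.05970098 -0.72899397] 0.6404366393458789 4.4
```

View pics/w4.png

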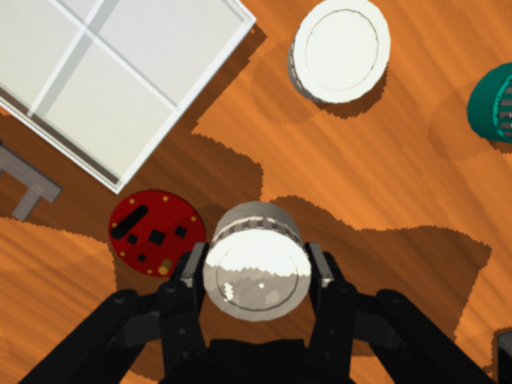

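```bash
python3 -m pendant '[[[1,-0.01,0.045,0,0],[1,-0.02,0.09,0,0],[1,-0.024,0.131,0,0],[1,-0.024,0.131,0,0],[1,-0.024,0.131,0,0],[1,-0.024,0.131,0,0]]]'
python3 -m pendant '[[[1,-0.0,0.0,-0.03,0],[1,0,0,-0.045,0],[1,0,0,-0.052,0],[1,0,0,-0.055,0],[1,0,0,-0.057,0],[1,0,0,-0.057,0],[1,0,0,-0.057,0]]]'
python3 - <<'E'
from h import *
s,im,d=cap('wrist','w5'); print(s['eef_pos'],s['force'],s['grip_width'],s['time_s'])
E
```

```text
time_s: 5.05
eef_pos: [461.1, -254.9, 42.9]
ee_rot: [0.0, 0.924, -0.383, 0.0]
force: [0.2, 0.7, -1.3]
grip_width: 0.64
time_s: 5.75
eef_pos: [461.3, -254.4, -13.4]
ee_rot: [0.0, 0.924, -0.383, 0.001]
force: [-0.1, 0.0, -1.8]
grip_width: 0.639
[ 461.26214355 -254.36024375  -13.35470282] [-0.11107505  0.02235361 -1.79062734] 0.6393659611301861 5.75
```

View pics/w5.png

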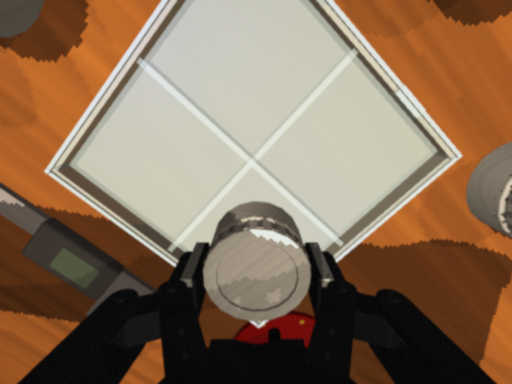

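```bash
python3 -m pendant '[[[1,0,0,-0.001,0],[1,0,0,-0.002,0],[1,0,0,-0.002,0],[1,0,0,-0.002,0]]]'
python3 -m pendant '[[[-0.6,0,0,0,0],[-0.6,0,0,0,0],[-0.6,0,0,0,0],[-0.6,0,0,0.03,0],[-0.6,0,0,0.08,0],[-0.6,0,0,0.13,0],[-0.6,0,0,0.15,0],[-0.6,0,0,0.15,0],[-0.6,0,0,0.15,0]]]'
python3 - <<'E'
from h import *
s,im,d=cap('wrist','w6'); print(s['eef_pos'],s['force'],s['grip_width'],s['time_s'])
E
```

```text
time_s: 6.2
eef_pos: [461.3, -254.3, -13.6]
ee_rot: [0.0, 0.924, -0.383, 0.001]
force: [-7.0, 4.3, 23.0]
grip_width: 0.639
time_s: 7.1
eef_pos: [460.7, -253.8, 133.3]
ee_rot: [-0.0, 0.924, -0.383, -0.0]
force: [0.3, -0.0, -1.1]
grip_width: 0.798
[ 460.66282426 -253.77105641  133.32593589] [ 0.25139963 -0.04388259 -1.09944613] 0.7979596895579822 7.1
```

View pics/w6.png

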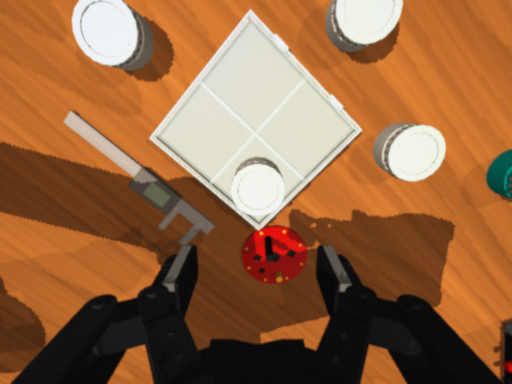

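```bash
cat >> h.py <<'E'
def weigh(n=6):
    F=[]
    for i in range(n):
        vision.capture('top'); F.append(monitor.sense()['force'])
    F=np.array(F); print('Fz',F[:,2].round(2),'mean',F.mean(0).round(2))
E
python3 - <<'E'
from h import *
weigh()
Z=np.load('pics/w6.npz');W=cam('wrist',Z['p'],Z['q']);im=Z['im'];P=cloud(W,Z['d'])
h=cv2.cvtColor(im,cv2.COLOR_RGB2HSV);m=((h[...,1]<45)&(h[...,2]>180)).astype(np.uint8)
n,l,st,ce=cv2.connectedComponentsWithStats(m)
for i in range(1,n):
    if st[i,4]>600:
        c=ce[i];z=np.median(P[l==i][:,2]);print(c.round(1),st[i],z.round(1),onz(W,*c,z).round(1))
for p in [(256,132),(264,229),(252,11),(151,138),(361,129)]: print(p,onz(W,*p,19).round(1))
s=monitor.sense();print(s['eef_pos'])
E
```

```text
Fz [-1.39 -0.01  0.17 -0.3  -0.75 -0.2 ] mean [ 0.21  0.06 -0.41]
[104.9  30.2] [  72    0   66   66 3457] 38.8 [469.8 -59.6  38.8]
[367.2  18.4] [ 336    0   66   44 2341] 38.6 [ 635.5 -212.7   38.6]
[255.1 122.6] [  150    10   211   220 22949] 3.0 [ 505.2 -207.4    3. ]
[103.2 144.6] [ 68 113  72  62 817] 3.6 [ 369.1 -104.8    3.6]
[416.2 152.5] [ 388  125   57   56 2442] 38.6 [ 599.7 -338.9   38.6]
(256, 132) [ 500. -214.   19.]
(264, 229) [ 428.1 -299.2   19. ]
(252, 11) [ 573.5 -135.4   19. ]
(151, 138) [ 417.9 -140.8   19. ]
(361, 129) [ 579.  -288.6   19. ]
[ 460.78263697 -253.87735562  133.43752651]
```

```bash
python3 -m pendant '[[[-0.6,0.042,-0.026,0,0],[-0.6,0.084,-0.052,0,0],[-0.6,0.126,-0.077,0,0],[-0.6,0.1385,-0.085,-0.03,0],[-0.6,0.1385,-0.085,-0.08,0],[-0.6,0.1385,-0.085,-0.12,0],[-0.6,0.1385,-0.085,-0.14,0],[-0.6,0.1385,-0.085,-0.151,0],[-0.6,0.1385,-0.085,-0.151,0],[1,0.1385,-0.085,-0.151,0],[1,0.1385,-0.085,-0.151,0],[1,0.1385,-0.085,-0.151,0],[1,0.1385,-0.085,-0.151,0],[1,0.1385,-0.085,-0.131,0],[1,0.1385,-0.085,-0.091,0],[1,0.1385,-0.085,-0.091,0],[1,0.1385,-0.085,-0.091,0],[1,0.1385,-0.085,-0.091,0]]]'
python3 - <<'E'
from h import *
weigh()
s,im,d=cap('wrist','w7'); print(s['eef_pos'],s['force'],s['grip_width'],s['time_s'])
E
```

```text
time_s: 9.25
eef_pos: [598.6, -338.3, 41.1]
ee_rot: [-0.0, 0.924, -0.383, -0.002]
force: [0.1, -0.6, -4.5]
grip_width: 0.639
Fz [-4.17 -4.33 -3.48 -4.1  -4.46 -3.54] mean [ 0.27  0.24 -4.01]
[ 599.24043955 -338.89191172   42.44753442] [-0.37791131  0.39824146 -3.53702428] 0.6370653913369326 9.55
```

View pics/w7.png

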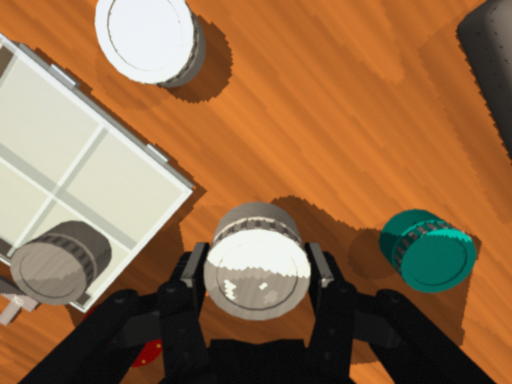

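```bash
python3 -m pendant '[[[1,0,0.02,0.04,4],[1,0,0.05,0.08,8],[1,0,0.09,0.11,12],[1,0,0.135,0.13,17],[1,0,0.18,0.147,17],[1,0,0.225,0.147,17],[1,0,0.27,0.147,17],[1,0,0.315,0.147,17],[1,0,0.36,0.147,17],[1,-0.005,0.405,0.147,17],[1,-0.01,0.45,0.147,17],[1,-0.0115,0.49,0.147,17],[1,-0.0115,0.5134,0.147,17],[1,-0.0115,0.5134,0.147,17],[1,-0.0115,0.5134,0.147,17]]]'
python3 - <<'E'
from h import *
s,im,d=cap('wrist','w8'); print(s['eef_pos'],s['ee_rot'],s['force'],s['grip_width'],s['time_s'])
E
```

```text
time_s: 11.1
eef_pos: [587.9, 174.3, 190.0]
ee_rot: [0.0, 0.97, -0.242, -0.0]
force: [0.4, -0.7, -3.2]
grip_width: 0.641
[587.87020251 174.34843183 189.97670817] [ 1.95061996e-04  9.70397150e-01 -2.41514664e-01 -6.25169115e-06] [ 0.36169663 -0.73177833 -3.16852325] 0.6413310837857655 11.1
```

View pics/w8.png

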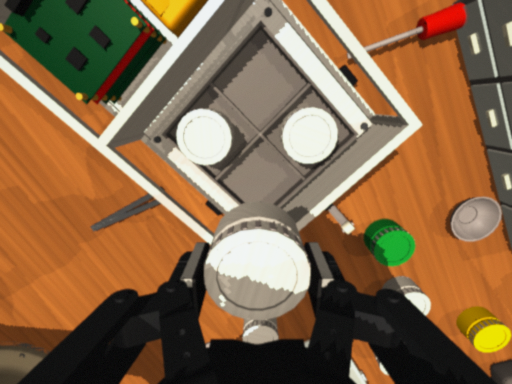

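```bash
python3 - <<'E'
from h import *
Z=np.load('pics/w8.npz');W=cam('wrist',Z['p'],Z['q']);im=Z['im'];P=cloud(W,Z['d'])
for p in [(261,133),(218,88),(308,88),(262,25),(262,60),(262,40),(240,60),(230,85)]: print(p,P[p[1],p[0]].round(1),onz(W,*p,61).round(1),onz(W,*p,45).round(1))
for p in [(205,137),(309,135),(340,219),(347,228)]: print(p,P[p[1],p[0]].round(1),onz(W,*p,85).round(1))
cr=im[0:240,110:430]; cv2.imwrite('pics/c6.png',cv2.resize(cv2.cvtColor(cr,cv2.COLOR_RGB2BGR),None,fx=2.5,fy=2.5,interpolation=cv2.INTER_CUBIC))
E
```

```text
(261, 133) [617.4 218.7  58.6] [617.5 218.9  61. ] [617.  217.4  45. ]
(218, 88) [598.1 281.6  48.8] [599.2 280.3  61. ] [597.7 282.   45. ]
(308, 88) [684.6 236.   45.3] [681.8 236.6  61. ] [684.6 236.   45. ]
(262, 25) [665.9 309.5  59.9] [665.8 309.2  61. ] [667.8 312.5  45. ]
(262, 60) [653.  284.   44.4] [651.7 282.1  61. ] [653.  283.9  45. ]
(262, 40) [661.6 300.6  44.6] [659.9 297.9  61. ] [661.6 300.5  45. ]
(240, 60) [632.4 294.8  45.4] [632.1 292.5  61. ] [632.4 294.8  45. ]
(230, 85) [610.7 278.6  43.5] [611.7 277.   61. ] [610.8 278.5  45. ]
(205, 137) [565.6 244.2  81.3] [566.5 244.2  85. ]
(309, 135) [660.3 196.6  83.5] [660.2 196.9  85. ]
(340, 219) [653.1  94.3  81.2] [652.8  96.4  85. ]
(347, 228) [654.3  89.9  97.6] [655.6  82.4  85. ]
```

View pics/c6.png

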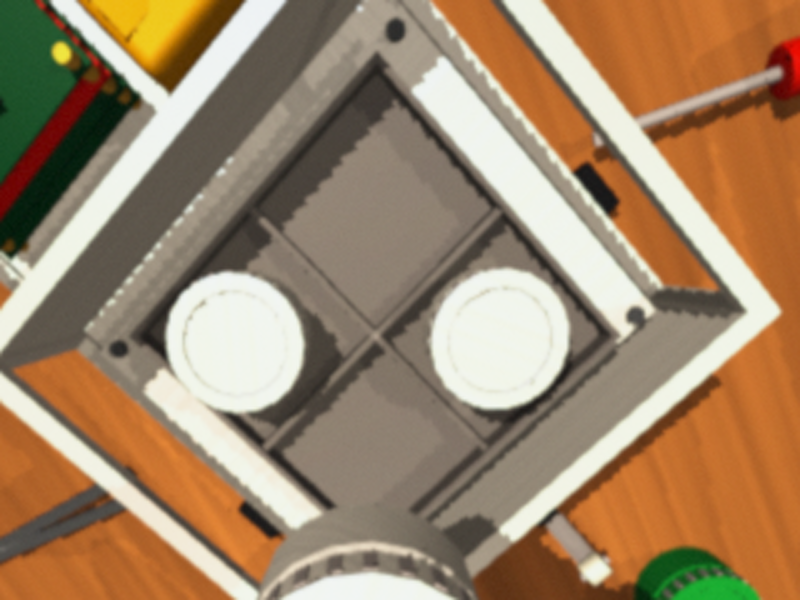

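```bash
python3 - <<'E'
from h import *
Z=np.load('pics/w8.npz');W=cam('wrist',Z['p'],Z['q'])
for p in [(260.8,134.8),(262,22),(164,134),(358,134),(212,85.2),(309,86),(216.8,179.2),(304.8,176)]: 
    X=onz(W,*p,61)[:2]; d=X-[587.5,304.5]; a=np.radians(17.04); print(p,X.round(1),(np.array([[np.cos(a),np.sin(a)],[-np.sin(a),np.cos(a)]])@d).round(1))
E
```

```text
(260.8, 134.8) [616.4 217.3] [  2.1 -91.8]
(262, 22) [667.  311.5] [ 78.  -16.6]
(164, 134) [523.2 267.6] [-72.2 -16.4]
(358, 134) [710.8 168.3] [  78.  -166.3]
(212, 85.2) [595.1 285.5] [  1.7 -20.4]
(309, 86) [683.5 237.9] [ 72.2 -91.8]
(216.8, 179.2) [548.2 196.6] [-69.2 -91.7]
(304.8, 176) [639.6 152.4] [   5.3 -160.7]
```

```bash
python3 -m pendant '[[[1,0.003,-0.0032,-0.04,0],[1,0.003,-0.0032,-0.08,0],[1,0.003,-0.0032,-0.12,0],[1,0.003,-0.0032,-0.145,0],[1,0.003,-0.0032,-0.155,0],[1,0.003,-0.0032,-0.159,0],[1,0.003,-0.0032,-0.159,0],[1,0.003,-0.0032,-0.160,0],[1,0.003,-0.0032,-0.161,0],[1,0.003,-0.0032,-0.161,0]]]'
python3 - <<'E'
from h import *
s,im,d=cap('wrist','w9'); print(s['eef_pos'],s['force'],s['grip_width'],s['time_s'])
E
```

```text
time_s: 12.15
eef_pos: [592.1, 171.1, 30.9]
ee_rot: [-0.0, 0.97, -0.242, 0.002]
force: [-2.0, -2.2, 5.5]
grip_width: 0.642
[592.09809094 171.06992513  30.86456537] [-1.98416117 -2.16249998  5.46321891] 0.6416233359818025 12.15
```

View pics/w9.png

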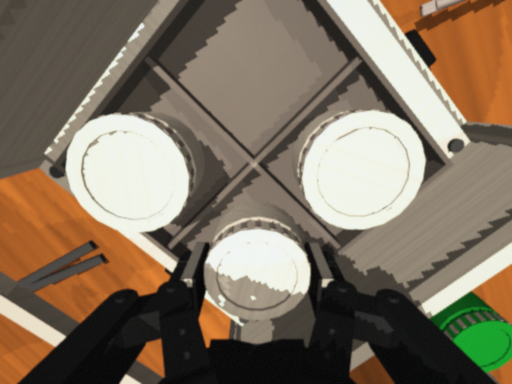

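```bash
python3 - <<'E'
from h import *
Z=np.load('pics/w9.npz');W=cam('wrist',Z['p'],Z['q']);P=cloud(W,Z['d'])
for p in [(130,172),(362,168),(235,280),(280,290),(258,265),(258,300)]: print(p,P[p[1]-2:p[1]+3,p[0]-2:p[0]+3].reshape(-1,3).mean(0).round(1))
E
```

```text
(130, 172) [566.5 245.8  83.2]
(362, 168) [661.2 197.5  82.8]
(235, 280) [580.6 172.8  84.1]
(280, 290) [598.7 156.1  84.2]
(258, 265) [595.5 175.2  84.1]
(258, 300) [585.3 155.9  84.2]
```

```bash
python3 -m pendant '[[[-0.6,0,0,0,0],[-0.6,0,0,0,0],[-0.6,0,0,0,0],[-0.6,0,0,0.03,0],[-0.6,0,0,0.08,0],[-0.6,-0.012,0.036,0.08,0],[-0.6,-0.0245,0.073,0.08,0],[-0.6,-0.0245,0.073,0.08,0],[-0.6,-0.0245,0.073,0.08,0]]]'
python3 - <<'E'
from h import *
s,im,d=cap('wrist','w10'); print(s['eef_pos'],s['force'],s['grip_width'],s['time_s'])
E
```

```text
time_s: 13.1
eef_pos: [566.2, 244.6, 108.9]
ee_rot: [0.0, 0.97, -0.241, -0.0]
force: [-0.2, -0.6, -0.2]
grip_width: 0.799
[566.16259626 244.57757431 108.88507135] [-0.243492   -0.5648404  -0.22707413] 0.7993290191824746 13.1
```

View pics/w10.png

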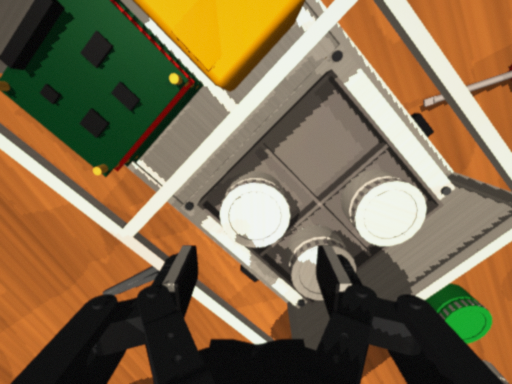

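```bash
python3 -m pendant '[[[-0.6,0,0,-0.04,0],[-0.6,0,0,-0.065,0],[-0.6,0,0,-0.08,0],[-0.6,0,0,-0.08,0],[1,0,0,-0.08,0],[1,0,0,-0.08,0],[1,0,0,-0.08,0],[1,0,0,-0.08,0],[1,0,0,-0.07,0],[1,0,0,-0.05,0],[1,0,0,-0.05,0],[1,0,0,-0.05,0],[1,0,0,-0.05,0]]]'
python3 - <<'E'
from h import *
weigh()
s,im,d=cap('wrist','w11'); print(s['eef_pos'],s['force'],s['grip_width'],s['time_s'])
E
```

```text
time_s: 14.45
eef_pos: [565.8, 244.1, 58.0]
ee_rot: [0.0, 0.97, -0.242, -0.001]
force: [0.3, -0.3, -4.0]
grip_width: 0.642
Fz [-3.84 -4.27 -3.72 -3.57 -4.91 -3.6 ] mean [ 0.25 -0.11 -3.98]
[566.29837154 244.13349001  58.7576384 ] [-0.08655823  0.45597018 -3.59996613] 0.642140602724122 14.75
```

View pics/w11.png

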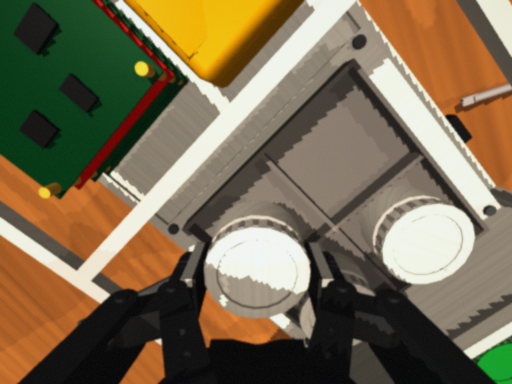

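```bash
python3 -m pendant '[[[1,0.0015,-0.001,-0.015,0],[1,0.0015,-0.001,-0.025,0],[1,0.0015,-0.001,-0.028,0],[1,0.0015,-0.001,-0.029,0],[1,0.0015,-0.001,-0.0295,0],[1,0.0015,-0.001,-0.0295,0]]]'
python3 -m pendant '[[[-0.6,0,0,0,0],[-0.6,0,0,0,0],[-0.6,0,0,0,0],[-0.6,0,0,0.03,0],[-0.6,0,0,0.08,0],[-0.6,0.045,-0.023,0.08,0],[-0.6,0.0925,-0.0465,0.08,0],[-0.6,0.0925,-0.0465,0.08,0],[-0.6,0.0925,-0.0465,0.08,0]]]'
python3 - <<'E'
from h import *
s,im,d=cap('wrist','w12'); print(s['eef_pos'],s['force'],s['grip_width'],s['time_s'])
Z=np.load('pics/w12.npz');W=cam('wrist',Z['p'],Z['q']);P=cloud(W,Z['d']);im=Z['im']
h=cv2.cvtColor(im,cv2.COLOR_RGB2HSV);m=((h[...,1]<60)&(h[...,2]>150)&(abs(P[...,2]-84)<4)).astype(np.uint8)
n,l,st,ce=cv2.connectedComponentsWithStats(m)
for i in range(1,n):
    if st[i,4]>600:
        Q=P[l==i]; print(cv2.minEnclosingCircle(Q[:,:2].astype(np.float32)),Q[:,2].mean(),st[i])
E
```

```text
time_s: 15.4
eef_pos: [567.2, 242.8, 30.4]
ee_rot: [0.001, 0.97, -0.242, -0.001]
force: [-8.8, -4.6, 11.5]
grip_width: 0.641
time_s: 16.3
eef_pos: [660.8, 195.9, 108.4]
ee_rot: [0.0, 0.97, -0.243, -0.001]
force: [0.1, 0.9, 0.1]
grip_width: 0.801
[660.84368406 195.90306126 108.43511806] [0.0587697  0.89731957 0.08117833] 0.8008496536226026 16.3
((660.478515625, 195.5129852294922), 28.27655601501465) 83.6175085950992 [ 221  182   70   65 3566]
((567.6316528320312, 242.39085388183594), 28.21450424194336) 83.6314384581646 [  90  185   71   65 3533]
((593.41552734375, 168.96763610839844), 28.400970458984375) 83.57180477228168 [ 191  246   41   56 1602]
```

View pics/w12.png

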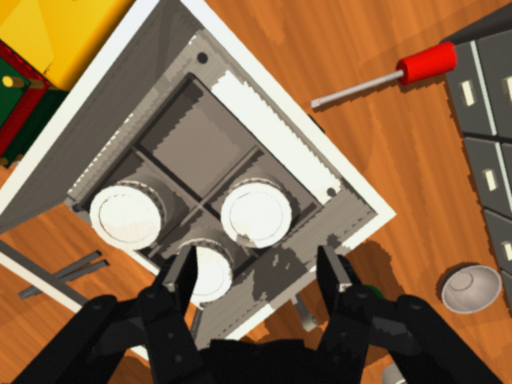

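```bash
python3 -m pendant '[[[-0.6,0,-0.001,-0.04,0],[-0.6,0,-0.001,-0.065,0],[-0.6,0,-0.001,-0.0795,0],[-0.6,0,-0.001,-0.0795,0],[1,0,-0.001,-0.0795,0],[1,0,-0.001,-0.0795,0],[1,0,-0.001,-0.0795,0],[1,0,-0.001,-0.0795,0],[1,0,-0.001,-0.07,0],[1,0,-0.001,-0.05,0],[1,0,-0.001,-0.05,0],[1,0,-0.001,-0.05,0],[1,0,-0.001,-0.05,0]]]'
python3 - <<'E'
from h import *
weigh()
s=monitor.sense(); print(s['eef_pos'],s['grip_width'],s['time_s'])
E
```

```text
time_s: 17.65
eef_pos: [659.9, 195.5, 58.5]
ee_rot: [0.0, 0.97, -0.242, -0.001]
force: [0.2, 0.1, -0.9]
grip_width: 0.638
Fz [-1.83 -1.13 -0.8  -1.21 -0.98 -1.13] mean [ 0.11 -0.04 -1.18]
[660.30714046 195.66377875  59.23114397] 0.6400239849079696 17.95
```

```bash
python3 -m pendant '[[[1,0,0,0.04,0],[1,0,0,0.08,0],[1,-0.02,-0.037,0.09,-5],[1,-0.04,-0.075,0.09,-10],[1,-0.06,-0.112,0.09,-15],[1,-0.08,-0.15,0.09,-15],[1,-0.1,-0.187,0.09,-15],[1,-0.12,-0.225,0.09,-15],[1,-0.14,-0.262,0.09,-15],[1,-0.16,-0.3,0.06,-15],[1,-0.18,-0.337,0.03,-15],[1,-0.2008,-0.3753,0.0,-15],[1,-0.2008,-0.3753,-0.02,-15],[1,-0.2008,-0.3753,-0.02,-15],[1,-0.2008,-0.3753,-0.02,-15]]]'
python3 - <<'E'
from h import *
s,im,d=cap('wrist','w13'); print(s['eef_pos'],s['force'],s['grip_width'],s['time_s'])
E
```

```text
time_s: 19.45
eef_pos: [460.1, -179.5, 40.3]
ee_rot: [-0.0, 0.93, -0.366, 0.0]
force: [0.5, 0.3, 0.0]
grip_width: 0.637
[ 460.1041196  -179.46138638   40.263974  ] [0.50377285 0.31059027 0.0485964 ] 0.6365935553185919 19.45
```

View pics/w13.png

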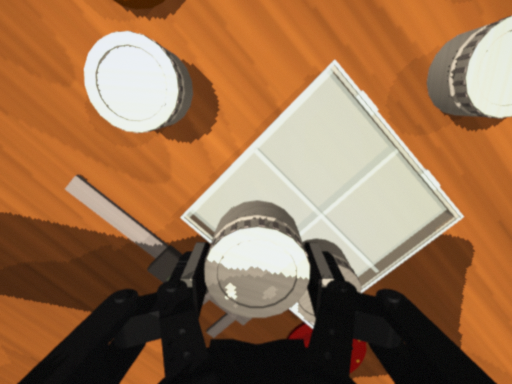

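```bash
python3 -m pendant '[[[1,0,0,-0.03,0],[1,0,0,-0.044,0],[1,0,0,-0.049,0],[1,0,0,-0.051,0],[1,0,0,-0.052,0],[1,0,0,-0.052,0]]]'
```

```text
time_s: 20.1
eef_pos: [460.5, -179.5, -10.7]
ee_rot: [0.0, 0.931, -0.366, 0.001]
force: [-1.1, 2.8, 5.3]
grip_width: 0.641
```

```bash
python3 -m pendant '[[[-0.6,0,0,0,0],[-0.6,0,0,0,0],[-0.6,0,0,0,0],[-0.6,0,0,0.03,0],[-0.6,0,0,0.08,0],[-0.6,0,0.04,0.1125,0],[-0.6,0.005,0.08,0.1125,0],[-0.6,0.0103,0.1203,0.1125,0],[-0.6,0.0103,0.1203,0.1125,0],[-0.6,0.0103,0.1203,0.1125,0]]]'
cat >> h.py <<'E'
def tins(fn,zt,tol=4):
    Z=np.load(f'pics/{fn}.npz');W=cam('wrist',Z['p'],Z['q']);P=cloud(W,Z['d']);im=Z['im']
    h=cv2.cvtColor(im,cv2.COLOR_RGB2HSV);m=((h[...,1]<60)&(h[...,2]>130)&(abs(P[...,2]-zt)<tol)).astype(np.uint8)
    n,l,st,ce=cv2.connectedComponentsWithStats(m)
    for i in range(1,n):
        if st[i,4]>600:
            Q=P[l==i]; c,r=cv2.minEnclosingCircle(Q[:,:2].astype(np.float32)); print('tin',np.round(c,1),round(r,1),Q[:,2].mean().round(1),st[i])
E
python3 - <<'E'
from h import *
s,im,d=cap('wrist','w14'); print(s['eef_pos'],s['force'],s['grip_width'],s['time_s'])
tins('w14',40)
E
```

```text
time_s: 21.1
eef_pos: [470.1, -59.0, 100.3]
ee_rot: [0.0, 0.931, -0.366, 0.0]
force: [0.5, -0.3, 1.0]
grip_width: 0.802
[470.07905535 -58.99705264 100.2693889 ] [ 0.52496348 -0.2717495   1.03831489] 0.8016682337987553 21.1
tin [ 640.3 -205.2] 28.0 38.5 [ 472  161   40   58 1870]
tin [470.5 -58.9] 28.4 38.6 [ 227  169   61   59 2724]
```

View pics/w14.png

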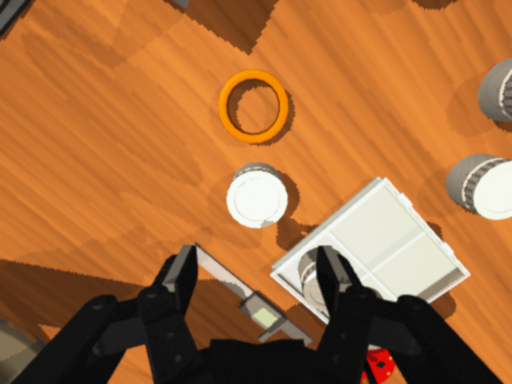

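```bash
python3 -m pendant '[[[-0.6,0,0,-0.05,0],[-0.6,0,0,-0.09,0],[-0.6,0,0,-0.11,0],[-0.6,0,0,-0.117,0],[-0.6,0,0,-0.117,0],[1,0,0,-0.117,0],[1,0,0,-0.117,0],[1,0,0,-0.117,0],[1,0,0,-0.117,0],[1,0,0,-0.097,0],[1,0,0,-0.057,0],[1,0,0,-0.057,0],[1,0,0,-0.057,0],[1,0,0,-0.057,0]]]'
python3 - <<'E'
from h import *
weigh()
s=monitor.sense(); print(s['eef_pos'],s['grip_width'],s['time_s'])
E
```

```text
time_s: 22.55
eef_pos: [469.1, -59.0, 42.0]
ee_rot: [-0.0, 0.93, -0.366, -0.001]
force: [0.4, -0.2, -3.8]
grip_width: 0.64
Fz [-3.08 -4.99 -4.49 -3.16 -3.88 -3.72] mean [ 0.14 -0.19 -3.89]
[469.7286468  -59.24777834  42.62312232] 0.6421482947763245 22.85
```

```bash
python3 -m pendant '[[[1,0,0,0.04,0],[1,0,0,0.08,5],[1,0.02,0.038,0.107,10],[1,0.04,0.076,0.107,15],[1,0.06,0.114,0.107,15],[1,0.08,0.152,0.107,15],[1,0.1,0.19,0.107,15],[1,0.12,0.228,0.107,15],[1,0.14,0.266,0.107,15],[1,0.16,0.304,0.107,15],[1,0.171,0.324,0.107,15],[1,0.171,0.324,0.107,15],[1,0.171,0.324,0.107,15]]]'
python3 - <<'E'
from h import *
s,im,d=cap('wrist','w15'); print(s['eef_pos'],s['force'],s['grip_width'],s['time_s'])
tins('w15',84)
E
```

```text
time_s: 24.15
eef_pos: [640.6, 264.6, 149.0]
ee_rot: [0.001, 0.97, -0.242, -0.001]
force: [-0.9, 0.5, -4.0]
grip_width: 0.636
[640.59089228 264.6344775  148.95947039] [-0.94433739  0.48493934 -3.97773909] 0.6356987795398318 24.15
tin [565.4 250.9] 26.1 83.6 [175 222  40  38 807]
```

View pics/w15.png

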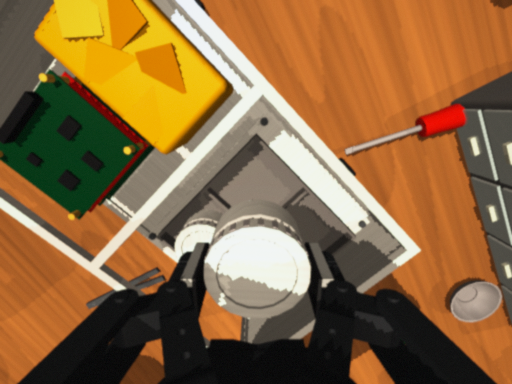

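```bash
python3 -m pendant '[[[1,0,0,-0.04,0],[1,0,0,-0.08,0],[1,0,0,-0.105,0],[1,0,0,-0.114,0],[1,0,0,-0.117,0],[1,0,0,-0.118,0],[1,0,0,-0.119,0],[1,0,0,-0.1195,0]]]'
```

```text
time_s: 25.0
eef_pos: [641.5, 264.8, 31.9]
ee_rot: [-0.0, 0.97, -0.242, 0.001]
force: [-1.0, -0.0, -3.4]
grip_width: 0.641
```

```bash
python3 -m pendant '[[[1,0,0,0,0],[1,0,0,-0.001,0],[1,0,0,-0.001,0]]]'
```

```text
time_s: 25.3
eef_pos: [640.9, 264.7, 29.6]
ee_rot: [0.0, 0.97, -0.242, -0.0]
force: [0.0, 0.3, -3.0]
grip_width: 0.638
```

```bash
python3 -m pendant '[[[1,0,0,-0.001,0],[1,0,0,-0.0015,0],[1,0,0,-0.0015,0]]]'
```

```text
time_s: 25.6
eef_pos: [641.0, 264.7, 29.5]
ee_rot: [-0.0, 0.97, -0.242, 0.0]
force: [-5.5, -1.5, 5.3]
grip_width: 0.637
```

```bash
python3 -m pendant '[[[-0.6,0,0,0,0],[-0.6,0,0,0,0],[-0.6,0,0,0,0],[-0.6,0,0,0.03,0],[-0.6,0,0,0.08,0],[-0.6,0,0,0.122,0],[-0.6,0,-0.03,0.122,0],[-0.6,0.005,-0.07,0.122,0],[-0.6,0.01,-0.11,0.122,0],[-0.6,0.02,-0.155,0.122,0],[-0.6,0.03,-0.2,0.122,0],[-0.6,0.035,-0.25,0.122,0],[-0.6,0.045,-0.3,0.122,0],[-0.6,0.0535,-0.345,0.122,0],[-0.6,0.0535,-0.374,0.122,0],[-0.6,0.0535,-0.374,0.122,0],[-0.6,0.0535,-0.374,0.122,0]]]'
python3 - <<'E'
from h import *
s,im,d=cap('wrist','w16'); print(s['eef_pos'],s['force'],s['grip_width'],s['time_s'])
tins('w16',39)
tins('w16',84)
E
```

```text
time_s: 27.3
eef_pos: [694.4, -109.5, 149.9]
ee_rot: [-0.0, 0.97, -0.242, -0.0]
force: [0.4, 0.8, 0.1]
grip_width: 0.797
[ 694.41533966 -109.52418271  149.92919273] [0.35556756 0.83732366 0.11275389] 0.7967275565224456 27.3
tin [ 709.5 -149. ] 28.3 38.5 [ 260  184   50   47 1818]
tin [ 641.8 -205.7] 28.4 38.4 [ 233  249   45   41 1414]
```

View pics/w16.png

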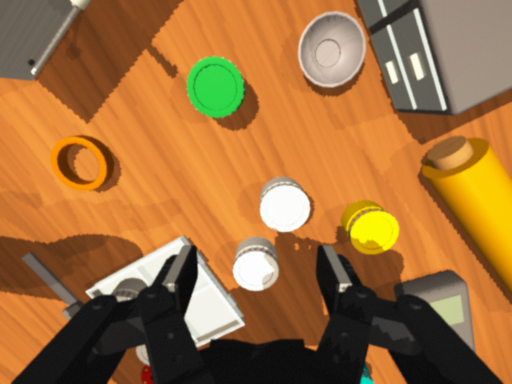

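The tin that stood at (694,-109) has been knocked to (709.5,-149), seen at px (285,205). Yellow and green stay as look-alikes. I'll regrasp at the new spot.

```bash
python3 -m pendant '[[[-0.6,0.015,-0.0395,0,0],[-0.6,0.015,-0.0395,-0.05,0],[-0.6,0.015,-0.0395,-0.1,0],[-0.6,0.015,-0.0395,-0.14,0],[-0.6,0.015,-0.0395,-0.158,0],[-0.6,0.015,-0.0395,-0.167,0],[-0.6,0.015,-0.0395,-0.167,0],[1,0.015,-0.0395,-0.167,0],[1,0.015,-0.0395,-0.167,0],[1,0.015,-0.0395,-0.167,0],[1,0.015,-0.0395,-0.167,0],[1,0.015,-0.0395,-0.147,0],[1,0.015,-0.0395,-0.107,0],[1,0.015,-0.0395,-0.107,0],[1,0.015,-0.0395,-0.107,0],[1,0.015,-0.0395,-0.107,0]]]'
python3 - <<'E'
from h import *
weigh()
s,im,d=cap('wrist','w17'); print(s['eef_pos'],s['grip_width'],s['time_s'])
E
```

```text
time_s: 28.95
eef_pos: [708.6, -148.5, 41.3]
ee_rot: [-0.0, 0.97, -0.242, -0.001]
force: [0.3, 0.1, -4.2]
grip_width: 0.64
Fz [-2.66 -3.06 -3.72 -2.48 -2.74 -2.1 ] mean [-0.08 -0.02 -2.79]
[ 709.24051883 -148.73753298   42.45223111] 0.6392561539748706 29.25
```

View pics/w17.png

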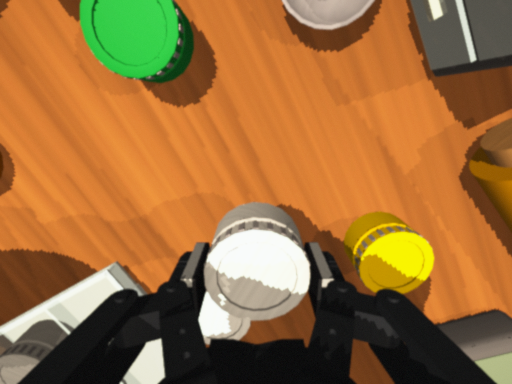

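```bash
python3 -m pendant '[[[1,0,0,0.04,0],[1,-0.003,0.02,0.08,0],[1,-0.008,0.06,0.107,0],[1,-0.014,0.1,0.107,0],[1,-0.02,0.145,0.107,0],[1,-0.026,0.19,0.107,0],[1,-0.032,0.235,0.107,0],[1,-0.038,0.28,0.107,0],[1,-0.044,0.32,0.107,0],[1,-0.0475,0.3425,0.107,0],[1,-0.0475,0.3425,0.107,0],[1,-0.0475,0.3425,0.107,0],[1,-0.0475,0.3425,0.107,0],[1,-0.0475,0.3425,0.107,0]]]'
python3 - <<'E'
from h import *
weigh()
s,im,d=cap('wrist','w18'); print(s['eef_pos'],s['grip_width'],s['time_s'])
tins('w18',84)
E
```

```text
time_s: 30.7
eef_pos: [662.3, 192.4, 150.1]
ee_rot: [0.0, 0.97, -0.243, 0.0]
force: [0.1, -1.0, -2.1]
grip_width: 0.636
Fz [-3.68 -3.21 -4.38 -3.47 -2.61 -3.71] mean [-0.21 -0.19 -3.51]
[662.01893616 193.39291993 150.09206332] 0.6359238540684029 31.0
tin [641.5 264.8] 28.3 83.7 [ 165  106   65   66 3272]
tin [567.6 242.4] 28.4 83.6 [ 113  169   61   58 2635]
tin [589.1 182.1] 25.4 83.5 [178 222  39  34 764]
```

View pics/w18.png

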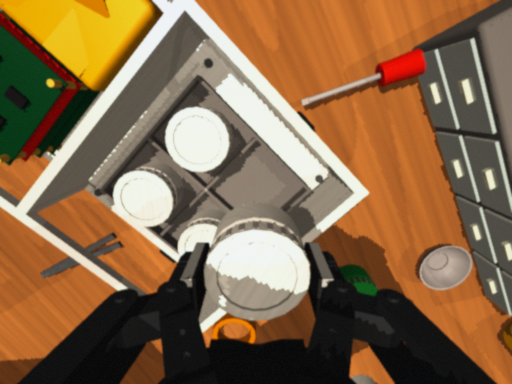

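Filled (mean about 3.2 N over both readings). Lowering it into the last tray cell.

```bash
python3 -m pendant '[[[1,0,0,-0.04,0],[1,0,0,-0.08,0],[1,0,0,-0.105,0],[1,0,0,-0.114,0],[1,0,0,-0.117,0],[1,0,0,-0.119,0],[1,0,0,-0.120,0],[1,0,0,-0.120,0],[1,0,0,-0.121,0],[1,0,0,-0.121,0]]]'
```

```text
time_s: 32.05
eef_pos: [662.6, 194.1, 30.3]
ee_rot: [-0.001, 0.97, -0.242, 0.001]
force: [0.1, 2.8, 1.3]
grip_width: 0.642
```

```bash
python3 -m pendant '[[[-0.6,0,0,0,0],[-0.6,0,0,0,0],[-0.6,0,0,0,0],[-0.6,0,0,0.03,0],[-0.6,0,0,0.08,0],[-0.6,0,0,0.121,0],[-0.6,0,-0.03,0.121,-5],[-0.6,0,-0.07,0.121,-10],[-0.6,-0.005,-0.11,0.121,-15],[-0.6,-0.01,-0.155,0.121,-15],[-0.6,-0.01,-0.2,0.121,-15],[-0.6,-0.015,-0.25,0.121,-15],[-0.6,-0.02,-0.3,0.121,-15],[-0.6,-0.0205,-0.345,0.121,-15],[-0.6,-0.0205,-0.38,0.121,-15],[-0.6,-0.0205,-0.3995,0.121,-15],[-0.6,-0.0205,-0.3995,0.121,-15],[-0.6,-0.0205,-0.3995,0.121,-15]]]'
python3 - <<'E'
from h import *
s,im,d=cap('wrist','w19'); print(s['eef_pos'],s['force'],s['grip_width'],s['time_s'])
tins('w19',39)
E
```

```text
time_s: 33.85
eef_pos: [641.6, -204.9, 149.9]
ee_rot: [-0.0, 0.931, -0.366, -0.0]
force: [-0.4, 0.8, -0.1]
grip_width: 0.802
[ 641.55353786 -204.87092511  149.90891233] [-0.43369941  0.75338365 -0.11747212] 0.8022558178113931 33.85
tin [ 815.7 -427.3] 87.2 35.7 [ 443  146   69  137 2018]
tin [ 641.9 -206.5] 28.4 38.5 [ 232  160   52   50 1982]
tin [ 461.1 -180. ] 27.8 41.4 [ 110  249   47   39 1282]
```

View pics/w19.png

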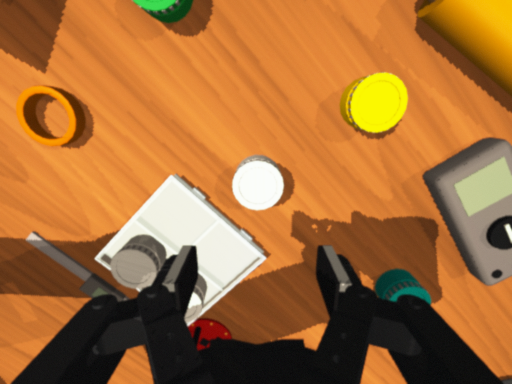

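Next is the last tin, at px (259,185), world (641.9,-206).

```bash
python3 -m pendant '[[[-0.6,0,-0.001,-0.05,0],[-0.6,0,-0.001,-0.1,0],[-0.6,0,-0.001,-0.14,0],[-0.6,0,-0.001,-0.158,0],[-0.6,0,-0.001,-0.167,0],[-0.6,0,-0.001,-0.167,0],[1,0,-0.001,-0.167,0],[1,0,-0.001,-0.167,0],[1,0,-0.001,-0.167,0],[1,0,-0.001,-0.167,0],[1,0,-0.001,-0.147,0],[1,0,-0.001,-0.107,0],[1,0,-0.001,-0.107,0],[1,0,-0.001,-0.107,0],[1,0,-0.001,-0.107,0]]]'
python3 - <<'E'
from h import *
weigh()
s=monitor.sense(); print(s['eef_pos'],s['grip_width'],s['time_s'])
E
```

```text
time_s: 35.4
eef_pos: [640.8, -206.6, 42.1]
ee_rot: [-0.0, 0.93, -0.366, -0.001]
force: [-0.6, -0.1, -0.9]
grip_width: 0.639
Fz [-1.52 -0.15 -1.68 -1.28 -1.39 -0.56] mean [-0.48  0.44 -1.1 ]
[ 641.26548015 -206.76194985   42.55529724] 0.6400160649084855 35.7
```

```bash
python3 -m pendant '[[[1,-0.04,0.01,0,0],[1,-0.08,0.02,0,0],[1,-0.1068,0.0298,0,0],[1,-0.1068,0.0298,0,0],[1,-0.1068,0.0298,0,0],[1,-0.1068,0.0298,-0.03,0],[1,-0.1068,0.0298,-0.045,0],[1,-0.1068,0.0298,-0.052,0],[1,-0.1068,0.0298,-0.0545,0],[1,-0.1068,0.0298,-0.0555,0],[1,-0.1068,0.0298,-0.0555,0]]]'
python3 - <<'E'
from h import *
s,im,d=cap('wrist','w20'); print(s['eef_pos'],s['force'],s['grip_width'],s['time_s'])
E
```

```text
time_s: 36.8
eef_pos: [535.3, -177.3, -11.8]
ee_rot: [0.0, 0.93, -0.366, 0.001]
force: [0.2, -1.4, -1.3]
grip_width: 0.641
[ 535.26190018 -177.33102142  -11.76423512] [ 0.20131382 -1.37882946 -1.34347949] 0.6407351669120388 36.8
```

View pics/w20.png

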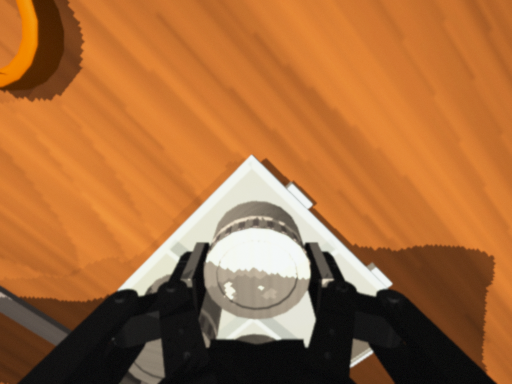

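```bash
python3 -m pendant '[[[1,0,0,-0.0005,0],[1,0,0,-0.001,0],[1,0,0,-0.001,0]]]'
```

```text
time_s: 37.15
eef_pos: [535.1, -177.3, -12.0]
ee_rot: [0.0, 0.93, -0.366, 0.001]
force: [-3.3, 1.0, 8.4]
grip_width: 0.636
```

```bash
python3 -m pendant '[[[-0.6,0,0,0,0],[-0.6,0,0,0,0],[-0.6,0,0,0,0],[-0.6,0,0,0.03,0],[-0.6,0,0,0.08,0],[-0.6,0,0,0.12,0],[1,0.02,0.035,0.1635,8],[1,0.04,0.07,0.1635,16],[1,0.06,0.105,0.1635,24],[1,0.08,0.14,0.1635,32],[1,0.1,0.175,0.1635,40],[1,0.12,0.2,0.1635,48],[1,0.133,0.221,0.1635,56],[1,0.133,0.221,0.1635,60],[1,0.133,0.221,0.1635,60],[1,0.133,0.221,0.1635,60],[1,0.133,0.221,0.1635,60]]]'
python3 - <<'E'
from h import *
s,im,d=cap('wrist','w21'); print(s['eef_pos'],s['ee_rot'],s['force'],s['grip_width'],s['time_s'])
cap('top','t21');s,im,d=cap('scene','s21')
cv2.imwrite('pics/c7.png',cv2.resize(cv2.cvtColor(im[100:340,130:450],cv2.COLOR_RGB2BGR),None,fx=2.4,fy=2.4,interpolation=cv2.INTER_CUBIC))
E
```

```text
time_s: 38.85
eef_pos: [667.5, 43.4, 150.2]
ee_rot: [0.0, 0.989, 0.147, -0.0]
force: [0.3, 0.4, -0.1]
grip_width: -0.003
[667.51195765  43.43175372 150.2083005 ] [ 1.62267533e-05  9.89174661e-01  1.46742941e-01 -7.91657772e-06] [ 0.29151201  0.39485249 -0.14311221] -0.0034301966883829834 38.85
```

View pics/w21.png

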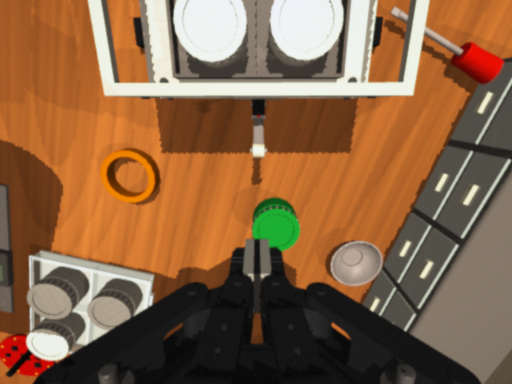

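View pics/c7.png

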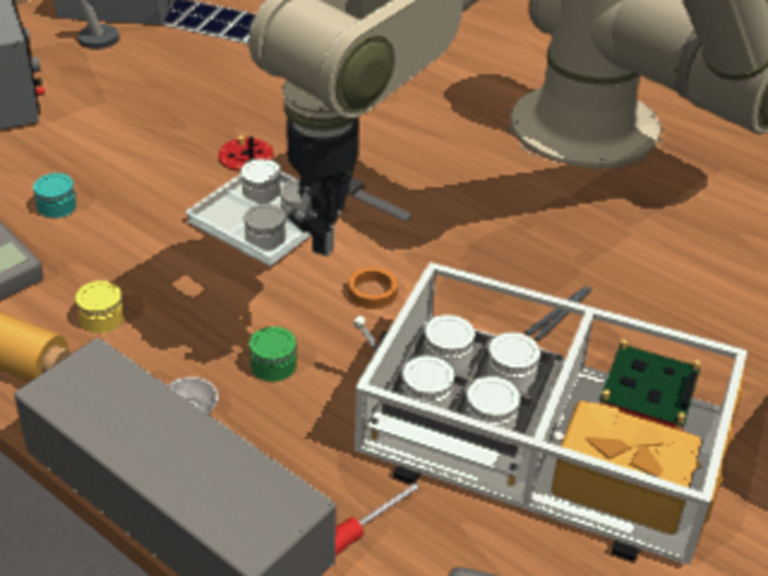

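View pics/t21.png

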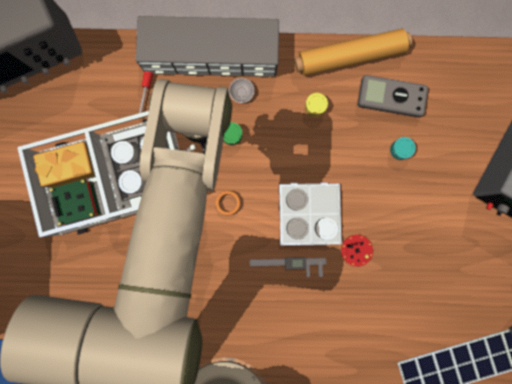

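```bash
python3 - <<'E'
from h import *
Z=np.load('pics/w21.npz');d=Z['d'];W=cam('wrist',Z['p'],Z['q']);P=cloud(W,d)
for p in [(258,146),(258,150),(258,154),(253,151),(264,151),(258,130)]: print(p,P[p[1],p[0]].round(1),Z['im'][p[1],p[0]])
H=vision.camera_info('wrist')['hand_eye'];f,cx,cy=W[:3]
v,u=np.indices(d.shape);T=np.stack([(u-cx)/f*d,(v-cy)/f*d,d],-1)@H[:3,:3].T+H[:3,3]
for r in range(236,285,4): print(r,[T[r,c].round(1).tolist() for c in (248,252,262,266)])
E
```

```text
(258, 146) [654.2  91.9  97.8] [240 237 211]
(258, 150) [655.2  88.6  97. ] [241 245 234]
(258, 154) [656.2  85.4  97.2] [238 232 200]
(253, 151) [651.4  86.9  98.6] [230 233 210]
(264, 151) [660.2  89.4  97.7] [214 211 188]
(258, 130) [651.3 102.1  72.2] [176 159 145]
236 [[-11.1, 83.9, 151.6], [-5.7, 83.3, 150.3], [6.7, 64.4, 113.7], [11.4, 63.5, 112.1]]
240 [[-4.7, -10.9, -37.2], [-2.5, -10.7, -36.9], [3.2, -10.1, -35.7], [5.5, -10.3, -36.0]]
244 [[-4.6, -10.4, -40.9], [-2.4, -10.6, -41.3], [3.1, -10.7, -41.4], [5.3, -10.4, -40.9]]
248 [[-4.5, -10.4, -45.2], [-2.3, -10.5, -45.4], [3.0, -11.0, -46.3], [5.2, -10.5, -45.5]]
252 [[-4.3, -10.5, -49.5], [-2.2, -11.0, -50.4], [2.9, -10.9, -50.2], [5.1, -10.2, -49.0]]
256 [[-4.2, -10.2, -53.0], [-2.2, -11.2, -54.5], [2.9, -10.3, -53.1], [4.9, -10.9, -54.1]]
260 [[-4.1, -10.5, -57.2], [-2.1, -10.3, -56.8], [2.8, -10.7, -57.5], [4.8, -10.2, -56.7]]
264 [[-4.0, -10.5, -60.7], [-2.1, -10.2, -60.2], [2.7, -10.9, -61.3], [4.6, -10.9, -61.3]]
268 [[-3.9, -10.6, -64.1], [-2.0, -10.5, -64.1], [2.7, -10.6, -64.2], [4.5, -10.7, -64.3]]
272 [[-3.8, -11.0, -68.0], [-2.0, -10.7, -67.5], [2.6, -10.3, -66.9], [4.4, -11.2, -68.2]]
276 [[-3.7, -11.5, -71.7], [-2.0, -9.1, -68.3], [2.6, -9.5, -68.9], [4.3, -11.7, -72.0]]
280 [[-3.6, -11.9, -75.1], [-2.0, -6.8, -68.1], [2.4, -11.5, -74.6], [4.2, -11.7, -74.8]]
284 [[-3.5, -11.3, -77.0], [-2.0, -6.6, -70.8], [2.4, -11.1, -76.7], [4.1, -11.8, -77.7]]
```

```bash
python3 -m pendant '[[[1,0.0014,0.0004,-0.04,0],[1,0.0014,0.0004,-0.08,0],[1,0.0014,0.0004,-0.1,0],[1,0.0014,0.0004,-0.1,0],[1,-0.003,0.0147,-0.1,0],[1,-0.0062,0.0252,-0.1,0],[1,-0.0068,0.0272,-0.1,0],[1,-0.0068,0.0272,-0.1,0],[1,-0.0068,0.0272,-0.1,0]]]'
python3 - <<'E'
from h import *
s,im,d=cap('wrist','w22'); print(s['eef_pos'],s['force'],s['time_s'])
E
```

```text
time_s: 39.9
eef_pos: [661.0, 71.3, 50.6]
ee_rot: [-0.0, 0.989, 0.148, 0.0]
force: [0.5, -0.2, -0.2]
grip_width: -0.001
[660.96265456  71.30873573  50.55962732] [ 0.45790127 -0.21056673 -0.2031525 ] 39.9
```

View pics/w22.png

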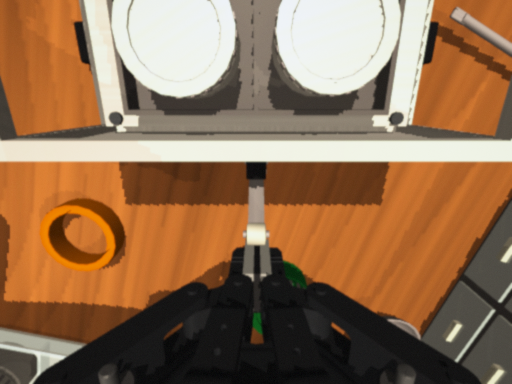

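```bash
python3 -m pendant '[[[1,-0.0012,0.0038,0,0],[1,-0.0023,0.0076,0,0],[1,-0.0035,0.0115,0,0],[1,-0.0047,0.0153,0,0],[1,-0.0059,0.0191,0,0],[1,-0.0059,0.0191,0,0],[1,-0.0059,0.0191,0,0]]]'
python3 -m pendant '[[[1,-0.0009,0.0029,0,0],[1,-0.0009,0.0029,0,0],[1,-0.0009,0.0029,0,0]]]'
python3 - <<'E'
from h import *
weigh(4)
s,im,d=cap('wrist','w23'); print(s['eef_pos'],s['force'],s['time_s'])
E
```

```text
time_s: 40.65
eef_pos: [655.6, 89.6, 50.7]
ee_rot: [0.001, 0.989, 0.148, 0.001]
force: [1.7, -4.0, 4.4]
grip_width: -0.001
time_s: 40.95
eef_pos: [654.5, 92.6, 50.5]
ee_rot: [0.0, 0.989, 0.148, 0.001]
force: [0.9, -4.7, 3.8]
grip_width: 0.001
Fz [3.64 4.93 4.36 4.3 ] mean [ 1.38 -4.38  4.31]
[654.55605655  92.52449001  50.49917802] [ 0.90366051 -4.01330697  4.30099856] 41.15
```

View pics/w23.png

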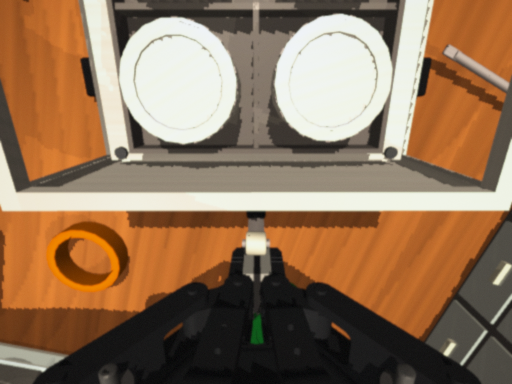

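```bash
python3 -m pendant '[[[1,-0.0006,0.0019,0,0],[1,-0.0012,0.0038,0,0],[1,-0.0012,0.0038,0,0],[1,-0.0012,0.0038,0,0]]]'
python3 -m pendant '[[[1,-0.0003,0.001,0,0],[1,-0.0003,0.001,0,0]]]'
```

```text
time_s: 41.6
eef_pos: [653.3, 96.4, 50.4]
ee_rot: [0.0, 0.989, 0.148, 0.0]
force: [1.9, -5.7, 4.4]
grip_width: -0.004
time_s: 41.8
eef_pos: [653.2, 96.7, 50.4]
ee_rot: [0.001, 0.989, 0.148, 0.001]
force: [2.7, -8.2, 3.4]
grip_width: -0.002
```

```bash
python3 -m pendant '[[[1,-0.0001,0.0005,0,0],[1,-0.0001,0.0005,0,0],[1,-0.0001,0.0005,0,0]]]'
python3 - <<'E'
from h import *
s,im,d=cap('wrist','w24'); print(s['eef_pos'],s['force'],s['time_s'])
E
```

```text
time_s: 42.1
eef_pos: [653.2, 96.8, 50.5]
ee_rot: [0.001, 0.989, 0.148, 0.001]
force: [2.6, -10.2, 4.4]
grip_width: 0.001
[653.16019577  96.80762399  50.45732434] [  2.55782081 -10.22569498   4.35729328] 42.1
```

View pics/w24.png

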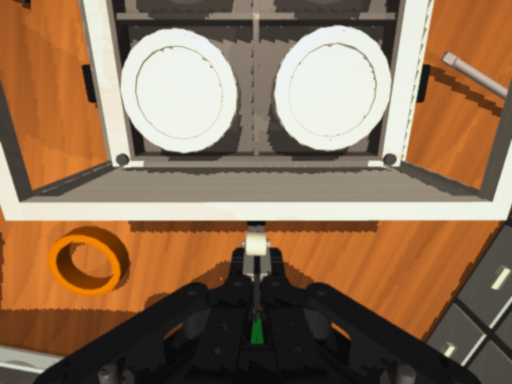

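The TCP stopped moving while the force rose from 6 to 10 N, so that is the hard stop. I'll back off and let the lever spring back.

```bash
python3 -m pendant '[[[1,0.0029,-0.0096,0,0],[1,0.0059,-0.0191,0,0],[1,0.0117,-0.0382,0,0],[1,0.0176,-0.057,0,0],[1,0.0176,-0.057,0.04,0],[1,0.0176,-0.057,0.08,0],[1,0.0176,-0.057,0.1,0],[1,0.0176,-0.057,0.1,0],[1,0.0176,-0.057,0.1,0]]]'
python3 - <<'E'
from h import *
s,im,d=cap('wrist','w25'); print(s['eef_pos'],s['force'],s['time_s'])
W=cam('wrist',s['eef_pos'],s['ee_rot']);P=cloud(W,d)
m=(im.min(2)>190)&(P[...,2]>80)&(P[...,2]<108);m[:120]=0;m[235:]=0
m[:,:235]=0;m[:,285:]=0
n,l,st,ce=cv2.connectedComponentsWithStats(m.astype(np.uint8))
for i in range(1,n):
    if st[i,4]>20: print(st[i],ce[i],P[l==i].mean(0))
E
```

```text
time_s: 43.05
eef_pos: [669.9, 40.6, 149.3]
ee_rot: [-0.0, 0.989, 0.148, -0.0]
force: [-0.6, 0.7, -0.3]
grip_width: 0.0
[669.94629655  40.64979977 149.32840386] [-0.55096863  0.66617378 -0.2539363 ] 43.05
[251 141  13  11 107] [256.39252336 145.82242991] [655.16815764  88.99509874  97.85334754]
```

View pics/w25.png

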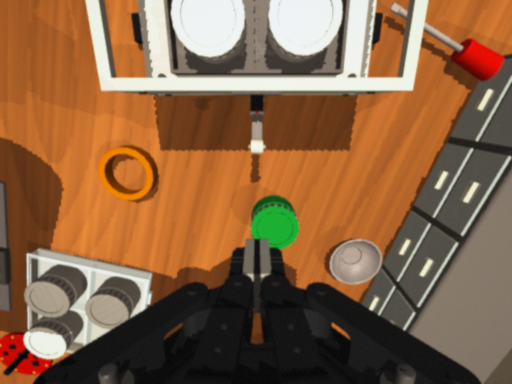

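```bash
python3 -m pendant '[[[1,0,-0.02,0.04,0],[1,-0.03,-0.06,0.05,0],[1,-0.06,-0.1,0.05,0],[1,-0.09,-0.14,0.05,0],[1,-0.12,-0.18,0.05,0],[1,-0.15,-0.22,0.05,0],[1,-0.18,-0.26,0.05,0],[1,-0.21,-0.3,0.05,0],[1,-0.24,-0.34,0.05,0],[1,-0.27,-0.38,0.05,0],[1,-0.3,-0.42,0.05,0],[1,-0.3,-0.46,0.05,0],[1,-0.3,-0.46,0.05,0],[1,-0.3,-0.46,0.05,0]]]'
python3 - <<'E'
from h import *
cap('scene','s26'); s,im,d=cap('top','t26'); T=cam('top'); P=cloud(T,d)
for zt in (40,43,84):pass
h=cv2.cvtColor(im,cv2.COLOR_RGB2HSV)
m=((h[...,1]<60)&(h[...,2]>110)&((abs(P[...,2]-41)<5)|(abs(P[...,2]-84)<5))).astype(np.uint8)
n,l,st,ce=cv2.connectedComponentsWithStats(m)
for i in range(1,n):
    if 150<st[i,4]<900: Q=P[l==i]; print(ce[i].round(),st[i,4],np.median(Q,0).round(1),Q[:,2].std().round(1))
I=cv2.cvtColor(im,cv2.COLOR_RGB2BGR);cv2.imwrite('pics/c8.png',cv2.resize(I[75:275,10:430],None,fx=1.9,fy=1.9,interpolation=cv2.INTER_CUBIC))
E
```

```text
time_s: 44.5
eef_pos: [369.4, -418.5, 198.4]
ee_rot: [-0.002, 0.989, 0.147, -0.0]
force: [1.2, -0.1, 0.0]
grip_width: 0.002
[391.  94.] 872 [ 815.  -412.1   37.9] 1.5
[135. 132.] 348 [698.8 246.9  42.6] 1.9
[152. 144.] 418 [661.2 192.7  84.6] 12.1
[123. 152.] 398 [640.  265.   84.6] 8.2
[159. 173.] 446 [588.9 171.6  84.4] 14.2
[130. 181.] 441 [567.2 243.7  84.3] 12.9
[151. 197.] 463 [529.7 200.9  42.7] 1.8
[297. 199.] 336 [ 533.7 -177.3   42.5] 1.9
[298. 228.] 335 [ 459.3 -180.4   42.5] 2.0
[327. 228.] 342 [ 459.9 -254.9   42.6] 2.0
```

View pics/c8.png

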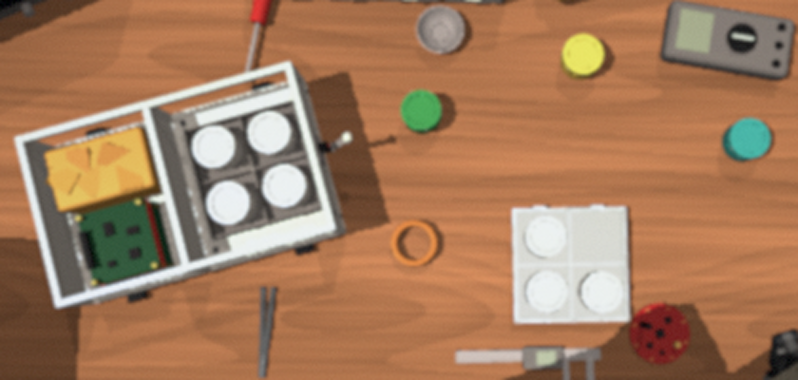

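View pics/s26.png

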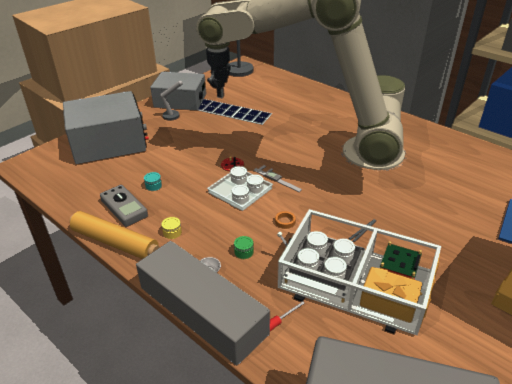

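```bash
python3 -c "
from rig import order; print(order.finish_job())"
```

```text
the job is handed in; nothing more can be done
None
```

The job is handed in at about 45 s of robot time. All seven tins I found are sorted and the separation switch has been pressed to its stop and released.

- **Sorting:** I lifted each tin, including the two already in the satellite. Four weighed in as filled (3.2 to 4.0 N) and stand one to a cell in the grey tray. Three weighed in as empty (about 1.1 to 1.3 N) and stand one to a cell in the translucent box; the first of these was judged from only three or four readings, not the usual six.
- **Setting down:** Each tin was lowered to light contact before release. The highest contact force was 23 N, with the first tin in the box.
- **Switch:** I pushed the roller until the arm stopped moving and the force rose from 6 to about 10 N, with travel measured at 24.6 mm against the stated 26 mm. I had no direct sign of the click. The roller came back to its starting place within 1 mm.
- **Last pictures:** All tins are upright and level (tops at about 84.5 mm in the tray, 42.5 mm in the box). The coloured look-alikes and the other bench items stand where they were.

**Disagreements on the way:**
- The fingertips sat about 30 mm higher than the reported TCP. My first grasp closed just above the lid without disturbing the tin, and I corrected the heights after that.
- One tin had been knocked about 4 cm aside, and I found it again in the wrist camera.
- The tray centre measured about 4 mm differently in the top and wrist views. I used the wrist value.

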